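# Couple the splash guard to its ball foot, lock it and fold the shield up

### The arm

A 7-joint arm with a two-finger parallel gripper is mounted at the origin on a cart in front of the work surface, level with it; the furniture and walls round the work are solid. World frame = base frame: x ahead of the robot, y to its left, z up, the work surface at z = 0. Lengths are in mm, angles in rad, forces in N, time in s.
With the tool pointing down it reaches from about 400 to 875 mm from the base axis. Payload 4.4 kg.
Tool frame: the origin (TCP) lies at the very end of the fingers, on their centre line; the grasp point (between the pads) lies 19 mm behind it; y points along the fingers, x is the direction in which the jaws open and shut, and the axes are right-handed (so a half turn about y gives the same grasp; the last joint's range is limited). The gripper opens to 85 mm and grips with 20 to 120 N. Pads are 22 mm wide; open, the fingers measure 114 mm over their backs; the gripper's body (76 mm by 85 mm) begins 54 mm behind the grasp point. The pads swing forward as they close: fully open they stand 13 mm farther back than shut.
Start: joints at [1.271, 0.628, 0.038, 1.517, -0.027, 0.996, -0.02], TCP at [150.617, -632.323, 231.313] pointing down, gripper open.
Joint ranges: [-3.06, 3.06], [-0.37, 2.12], [-1.25, 1.32], [0.18, 2.47], [-1.1, 4.24], [0.23, 1.98], [-2.94, 2.94]. Speed limits (rad/s): [2.57, 2.57, 3.14, 3.14, 3.14, 3.14, 3.14].

### API

Orientations are given as [roll, pitch, yaw] about the fixed x, y, z axes, in that order (R = Rz(yaw) Ry(pitch) Rx(roll)).
In Python, from cell import ctrl, get_image, nets gives the robot as it stands. The module is installed in compiled form; this text tells all that it offers.
- The arm moves only by the tool step_arm, never from a script. Its argument "moves" is text: rows parted by semicolons, each of 7 numbers parted by spaces: the shift along the tool's x, y, z normalised to -1 to 1, where 1 is 0.05 m, then the turn, a rotation vector about the tool's x, y, z normalised to -1 to 1, where 1 is 0.12 rad, then the opening, from 0 (shut) to 1 (fully open). A call has 1 to 20 rows; each row shifts and turns the commanded pose from where the row before left it, along the tool's axes as they then stand; what a row does not reach is not made up. A row lasts 1/10 s, in which the tool goes at most 50 mm and 8.59 degrees, less where a joint would pass 70% of its speed; a pose out of reach is approached as far as the arm can. A call with a number of a shift or a turn outside -1 to 1 is refused whole. A call with a gripper value outside its range is refused whole. The fingers move at their own pace and stop on an object; the grip force is fixed at half the most. Time passes only in rows, so rows that do not move let the fingers close. It gives the time, the measured TCP pose, the force and the opening at its end, in the units of the state.
- ctrl.read_state(): the state, without advancing time (a new reading comes with each control period).
- get_image(name): name is "scene" or "top"; returns a dict with "color" (420x560x3 uint8, blue, green, red), "vertical_fov" (degrees; the focal length in pixels is half the picture's height over the tangent of half this angle, whatever the lens; pixels are square), "cx", "cy" (the principal point, pixels), "R" (3x3) and "t" (3): a world point X has camera coordinates R X + t. Camera axes: x right, y down, z forward; pixel columns grow to the right and rows downward; lengths in mm; the calibration is good to about 2 mm. A picture is of the moment at which its call begins. There is no depth.
- ctrl.finish_job(): hands the job in, once; it reports no verdict.
Trained networks look in a picture, given as the dict that the camera call returned (one of the last four; its "shot" number tells which), for a name from the list of things; names that differ only in an ending like _2 or _b are one class to them, and where a whole thing is asked for, a point or a joint stands for the part that bears it (a point fixed in the world has none). Each returns a list of dicts, best first, with "conf" (0 to 1); they miss things now and then, are a little off and sometimes report something else, mostly with a low value. They report only what shows in the picture. A call takes as long as a camera call.
- nets.find_in(picture, target): "position" ([x, y, z] in mm, in world coordinates, good to about 4 mm: the middle of the surface that is visible of it).
- nets.cut_out(picture, target): "pixels" (420x560 bool, what is visible of it).
- nets.place_of(picture, target): "position" ([x, y, z] in mm, in world coordinates, good to about 4 mm: a listed point, or the origin of a listed thing).
The state is a dict: "clock": time; "qpos": joint angles; "qd": joint speeds; "tau": joint torques, N m; "eef_pos": TCP position; "tool_rot": TCP orientation; "force": force on the tool from outside, world axes, zero at the start; "torque": the same for the moment, N m; "width": finger opening in mm.
Only numpy, scipy, OpenCV 4.12 (cv2) and the standard library are available. Lean on these libraries where they do the work, as an engineer would, in place of code of your own. Each camera call takes 0.05 s, during which the arm holds its last target.

### The job

Set up the splash guard beside the photometer: raise the red lever of its coupler, lower the coupler gently onto the steel ball of the grey foot, square with the foot and with the amber shield over the foot's long end, until it sits down flat on the round deck, and press the lever fully down to lock it. Then, with the coupler locked, fold the shield up until it stands upright. Do not let the coupler drop, and leave the beaker and the two reagent bottles where they stand.

Things in the scene. Friction and masses are not known exactly. Their poses are not given: they have to be found in the camera images.
- foot: grey cast foot, too heavy to move: plate 180 x 130 x 12 mm, on it a round deck 100 mm across (flat top at z = 30 mm) with a thin neck and a steel ball of 40 mm diameter (centre at z = 68 mm). Origin: on the bench under the ball. x points along the plate to its long end, 110 mm from the ball's axis; the short end reaches 70 mm; z up
- ball (a point): centre of the steel ball of the foot; axes as the foot
- coupler: loose light grey coupler, 0.8 to 0.95 kg with lever and shield, on the bench. Housing x -50 to 45, y -28 to 28 mm (flat cheeks 56 mm apart with black pads; grip across y from above at x = 10 to 20, z = 50 mm), 68 mm high, lugs to 83 mm; rail and shield at x > 40, z < 25 mm are wider. Origin: bore's axis at the flat underside; x to the shield, -x to the lever, z up
- socket (a point): where the ball's centre comes to lie: on the axis of the coupler's bore (44 mm square, open below), 38 mm above its underside; axes as the coupler. Seated, the underside rests on the deck, 30 mm above the bench; the coupler's x should then lie along the foot's x (it can swivel). The ball enters only with the lever raised: else its fork closes the bore
- lever (a joint): angle of the red lever: 0 = fully down, level (locked), 0.72 rad = fully raised (open). Turns about the coupler's y axis at lever_pin, the grip rises; a strap behind the bore joins it to a fork that lies under the ball when down and is clear of the bore from 0.5 rad up. It stays where it is left; moving it takes about 1 N at the grip
- lever_pin (a point): pin of the lever, on top of the housing: in the coupler's frame at (0, 0, 75) mm; axes turn with the lever
- lever_grip (a point): centre of the red lever grip, in the lever_pin frame at (-85, 0, -15) mm. The grip is 22 mm wide (across y), 13 mm thick and reaches from x = -48 to -122 mm; behind the housing it hangs free. Pinched across y, it does not turn in the fingers: turn the hand with it, or the coupler lifts
- shield (a joint): angle of the amber shield: 0 = folded down, level; 1.571 rad = upright; stop at 2.0 rad (past upright, leaning back over the coupler). Turns about the shield_hinge, stiff: it stays at any angle, about 2 N at the pull bar moves it
- shield_hinge (a point): middle of the shield's hinge, which runs along the coupler's y; in the coupler's frame at (55, 0, 12) mm. Its x points along the sheet to the free edge, its z is the sheet's normal on the pull bar's side; both turn with the shield. The sheet is 170 mm wide, 4 mm thick, and reaches 117 mm from the hinge
- pull_bar (a point): middle of the shield's pull bar, a steel rod 10 mm in diameter and 80 mm long in y, on two posts; in the shield_hinge frame at (95, 0, 42) mm, so it stands 42 mm off the sheet: above it when folded down, on the lever's side when upright. It turns between the fingers when pinched from above
- beaker: bystander: 250 ml glass beaker, 69 mm across, 92 mm high; origin under its centre
- white_bottle: bystander: white reagent bottle with blue cap, 56 mm across, 102 mm high; origin under its centre
- amber_bottle: bystander: amber dropper bottle, 52 mm across, 132 mm high; origin under its centre

How it is judged:
By the outcome, as a careful person would: the job done as asked, in the order asked, and still so for the second after the job is handed in, with the robot touching nothing.
It also fails if it takes over 72 s, if anything falls off the work surface, if the arm or the gripper's body presses on something with over 40 N, if the wrist force passes 120 N, or if a joint passes its speed limit or range.

## Working session

There is one attempt and no reset: what is moved stays moved. The work goes in short steps, Python scripts to look and compute and a tool call to move; the robot and the scene stay as the last step left them, time stands still between calls to the robot, and variables do not carry over. Pictures are saved under pics/ and viewed, and the job is handed in when it is done.

Besides the shell and the picture viewer there is one more tool, called as name(argument=value, ...) on one line, values as JSON. step_arm: Moves the arm, as the interface text tells. Scaled input: -1 to 1 covers 0.05 m each way for a shift and 0.12 rad each way for a turn. Its arguments: {"type":"object","properties":{"moves":{"type":"string"}},"required":["moves"]}

```bash
mkdir -p pics; cat > h.py <<'E'
import numpy as np, cv2
from cell import ctrl, get_image, nets
from scipy.spatial.transform import Rotation as Ro
def save(p,n): cv2.imwrite('pics/'+n+'.png',p['color'])
def K(p):
    f=p['color'].shape[0]/2/np.tan(np.radians(p['vertical_fov'])/2); return f
def proj(p,X):
    c=np.asarray(p['R'])@np.asarray(X,float)+np.asarray(p['t']); f=K(p); return np.array([p['cx']+f*c[0]/c[2],p['cy']+f*c[1]/c[2]])
def ray(p,uv,z):
    R=np.asarray(p['R']);t=np.asarray(p['t']);f=K(p)
    d=R.T@np.array([(uv[0]-p['cx'])/f,(uv[1]-p['cy'])/f,1]);o=-R.T@t
    return o+d*(z-o[2])/d[2]
def st():
    s=ctrl.read_state(); print({k:np.round(s[k],3).tolist() for k in ['clock','qpos','eef_pos','tool_rot','force','torque','width']}); return s
E
python3 - <<'E'
from h import *
s=st()
for n in ['scene','top']:
    p=get_image(n); save(p,n+'0')
    print(n,p['vertical_fov'],p['cx'],p['cy'],np.round(-np.array(p['R']).T@np.array(p['t'])), np.round(p['R'],3).tolist())
    for t in ['foot','ball','coupler','socket','lever_pin','lever_grip','shield_hinge','pull_bar','beaker','white_bottle','amber_bottle']:
        print(t,[(np.round(r['position'],0).tolist(),round(r['conf'],2)) for r in nets.place_of(p,t)[:2]])
E
```

```text
{'clock': 0.0, 'qpos': [1.271, 0.629, 0.038, 1.518, -0.027, 0.996, -0.02], 'eef_pos': [150.452, -631.684, 230.362], 'tool_rot': [-1.571, 0.002, -1.337], 'force': [-0.121, 0.2, -0.178], 'torque': [0.033, 0.008, 0.018], 'width': 85.476}
scene 51.25430547303247 283.59578403888975 205.7233131976112 [-75. 469. 872.] [[-0.583, -0.813, 0.005], [-0.568, 0.403, -0.717], [0.581, -0.421, -0.697]]
foot [([479.0, 186.0, 3.0], 0.7)]
ball [([479.0, 183.0, 67.0], 0.94)]
coupler [([463.0, -266.0, -1.0], 0.56)]
socket [([460.0, -267.0, 40.0], 0.55)]
lever_pin [([460.0, -265.0, 74.0], 0.56)]
lever_grip [([444.0, -350.0, 62.0], 0.62)]
shield_hinge [([473.0, -207.0, 10.0], 0.86), ([463.0, -267.0, 34.0], 0.4)]
pull_bar [([495.0, -139.0, 81.0], 0.61)]
beaker [([746.0, 310.0, -2.0], 0.95)]
white_bottle [([777.0, 191.0, -2.0], 0.94), ([477.0, 184.0, 1.0], 0.35)]
amber_bottle [([737.0, 71.0, -6.0], 0.92)]
top 47.88070668500547 281.86147397166826 203.03371596081996 [ 3.07e+02 -1.00e+00  1.40e+03] [[-0.082, -0.997, 0.002], [-0.976, 0.08, -0.202], [0.201, -0.018, -0.979]]
foot [([476.0, 187.0, 0.0], 0.64)]
ball [([477.0, 183.0, 69.0], 0.69)]
coupler [([460.0, -269.0, 2.0], 0.63), ([731.0, 76.0, 0.0], 0.47)]
socket [([462.0, -264.0, 35.0], 0.68)]
lever_pin []
lever_grip [([440.0, -347.0, 60.0], 0.62), ([457.0, -270.0, 2.0], 0.34)]
shield_hinge [([477.0, -214.0, 10.0], 0.66)]
pull_bar [([497.0, -137.0, 79.0], 0.79), ([477.0, 182.0, 65.0], 0.6)]
beaker [([741.0, 309.0, -1.0], 0.86)]
white_bottle [([771.0, 193.0, -1.0], 0.66), ([478.0, 182.0, 69.0], 0.38)]
amber_bottle [([734.0, 78.0, -1.0], 0.77)]
```

View pics/scene0.png

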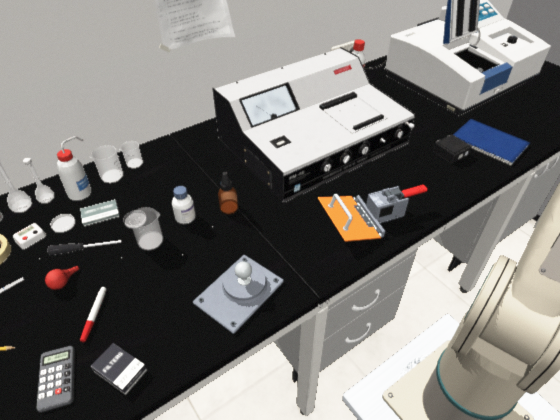

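View pics/top0.png

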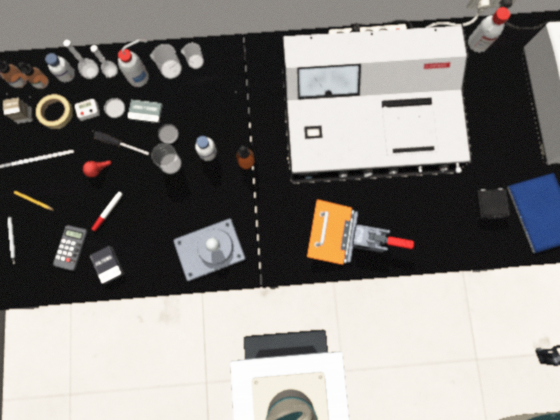

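```bash
cat >> h.py <<'E'
def T(x,y,z,yaw):
    return lambda P: Ro.from_euler('z',yaw).apply(np.asarray(P,float))+[x,y,z]
def box(x0,x1,y0,y1,z0,z1):
    c=[[x,y,z] for x in(x0,x1) for y in(y0,y1) for z in(z0,z1)]
    return [(c[i],c[j]) for i in range(8) for j in range(i+1,8) if sum(a!=b for a,b in zip(c[i],c[j]))==1]
def coup(lev,sh):
    E=[('h',e) for e in box(-50,45,-28,28,0,68)]
    Rl=Ro.from_euler('y',lev);  # grip at -x rises for +angle
    E+=[('l',tuple(Rl.apply(np.array(e))+[0,0,75])) for e in box(-122,-48,-11,11,-21.5,-8.5)]
    Rs=Ro.from_euler('y',-sh)
    E+=[('s',tuple(Rs.apply(np.array(e))+[55,0,12])) for e in box(0,117,-85,85,-2,2)+box(90,100,-40,40,37,47)]
    return E
def draw(p,items,crop,sc,name):
    x0,y0,w,h=crop
    im=cv2.resize(p['color'][y0:y0+h,x0:x0+w],None,fx=sc,fy=sc,interpolation=cv2.INTER_CUBIC)
    for f,E,col in items:
        for k,e in E:
            a,b=[((proj(p,f([q])[0])-[x0,y0]+.5)*sc).astype(int) for q in e]
            cv2.line(im,tuple(map(int,a)),tuple(map(int,b)),col,1,cv2.LINE_AA)
    cv2.imwrite('pics/'+name+'.png',im)
def footE():
    E=[('p',e) for e in box(-70,110,-65,65,0,12)]
    th=np.linspace(0,2*np.pi,25)
    for r,z in((50,30),(20,68)):
        c=np.c_[r*np.cos(th),r*np.sin(th),0*th+z]; E+=[('d',(c[i],c[i+1])) for i in range(24)]
    return E
E
python3 - <<'E'
from h import *
for n,cf,cc in (('scene',(180,240,120,100),(300,170,140,90)),('top',(160,205,100,85),(295,185,130,90))):
    p=get_image(n)
    r=nets.cut_out(p,'foot')
    m=r[0]['pixels'].astype(np.uint8); c=max(cv2.findContours(m,0,2)[0],key=cv2.contourArea)
    print(n,r[0]['conf'],m.sum(), [np.round(ray(p,q,8)[:2]).tolist() for q in cv2.boxPoints(cv2.minAreaRect(c))])
    yaw=np.pi/2+.2
    draw(p,[(T(478,184,0,yaw),footE(),(0,255,0))],cf,6,n+'_f1')
    draw(p,[(T(461,-266,0,1.33),coup(0,.33),(0,255,0))],cc,5,n+'_c1')
E
```

```text
Traceback (most recent call last):
IndexError: list index out of range
```

```bash
python3 - <<'E'
import cv2,numpy as np
a=[cv2.resize(cv2.imread(f'pics/{n}.png'),(400,300)) for n in('scene_f1','top_f1','scene_c1','top_c1')]
cv2.imwrite('pics/m1.png',np.vstack([np.hstack(a[:2]),np.hstack(a[2:])]))
E
```

```text
[ WARN:0@0.016] global loadsave.cpp:275 findDecoder imread_('pics/scene_f1.png'): can't open/read file: check file path/integrity
Traceback (most recent call last):
cv2.error: OpenCV(4.12.0) /io/opencv/modules/imgproc/src/resize.cpp:4208: error: (-215:Assertion failed) !ssize.empty() in function 'resize'
```

```bash
cat > ov.py <<'E'
from h import *
import sys
fx,fy,fyaw,cx,cy,cyaw,lev,sh=map(float,sys.argv[1:9])
ims=[]
for n,cf,cc in (('scene',(180,245,120,90),(300,170,140,90)),('top',(160,205,112,84),(295,185,130,90))):
    p=get_image(n)
    r=nets.cut_out(p,'foot')
    if r:
        m=r[0]['pixels'].astype(np.uint8); c=max(cv2.findContours(m,0,2)[0],key=cv2.contourArea)
        print(n,r[0]['conf'],m.sum(), [np.round(ray(p,q,8)[:2]).tolist() for q in cv2.boxPoints(cv2.minAreaRect(c))])
    draw(p,[(T(fx,fy,0,fyaw),footE(),(0,255,0))],cf,6,'a_f')
    draw(p,[(T(cx,cy,0,cyaw),coup(lev,sh),(0,255,0))],cc,6,'a_c')
    ims.append([cv2.resize(cv2.imread(f'pics/{k}.png'),(400,300)) for k in ('a_f','a_c')])
cv2.imwrite(f'pics/{sys.argv[9]}.png',np.vstack([np.hstack(i) for i in ims]))
E
python3 ov.py 478 184 1.77 461 -266 1.33 0 .33 m1
```

```text
scene 0.73 3655 [[510.0, 306.0], [580.0, 108.0], [431.0, 98.0], [382.0, 285.0]]
top 0.76 2761 [[509.0, 308.0], [560.0, 131.0], [431.0, 93.0], [382.0, 267.0]]
```

View pics/m1.png

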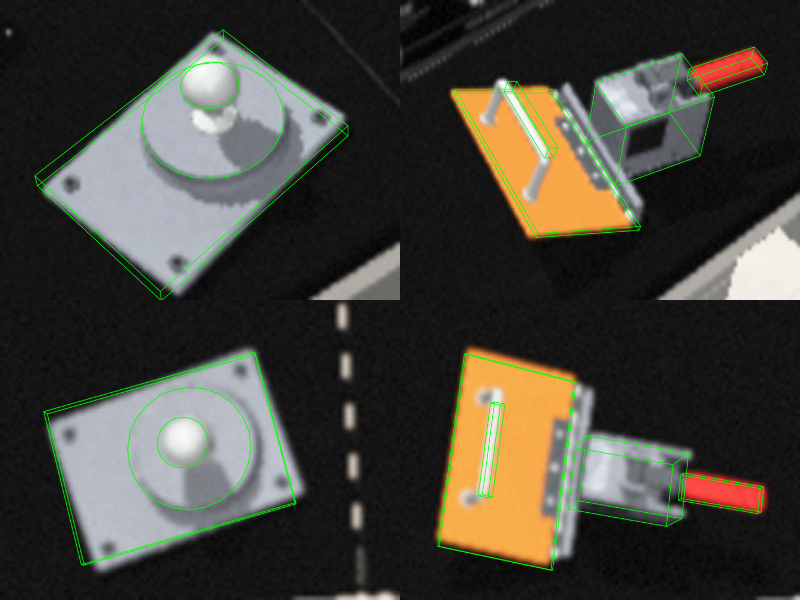

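```bash
python3 - <<'E'
from h import *
for n,cc in (('scene',(310,175,125,75)),('top',(300,190,120,80))):
    p=get_image(n); draw(p,[],cc,6.4,n+'_z')
E
```

```text
(no output)
```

View pics/scene_z.png

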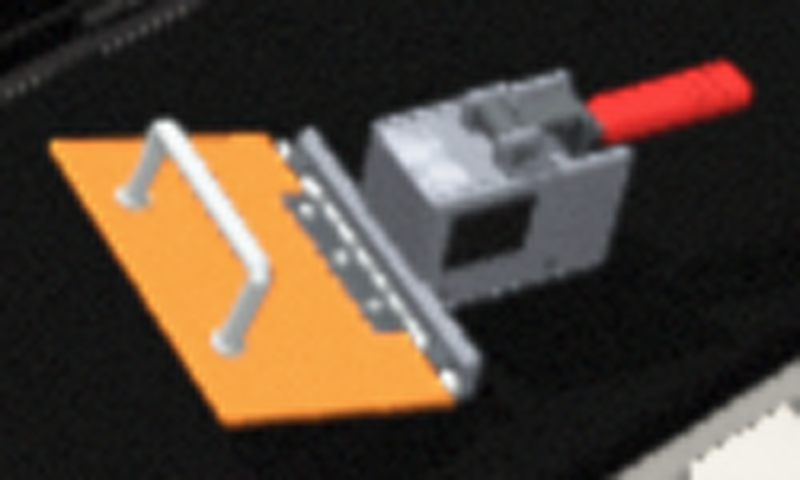

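View pics/top_z.png

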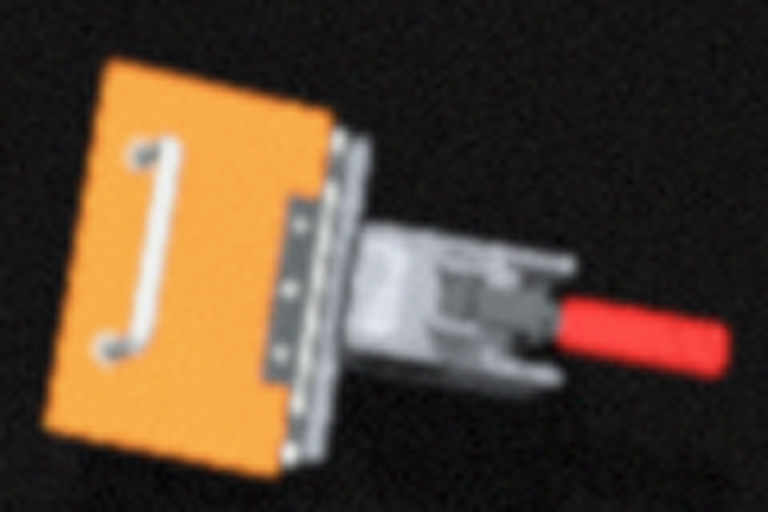

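```bash
cat > fit.py <<'E'
from h import *
from scipy.optimize import least_squares
S=[('s',(117,85,0),(225,425)),('s',(117,-85,0),(50,143)),('b',(95,-38,45),(165,125)),('b',(95,38,45),(262,265)),
('h',(45,-28,68),(377,125)),('h',(45,28,68),(440,207)),('h',(-50,28,68),(632,150)),('h',(-50,28,0),(605,268)),('l',(-122,-11,-8.5),(730,62)),('l',(-122,11,-8.5),(752,90))]
Tp=[('s',(117,85,0),(43,430)),('s',(117,-85,0),(107,60)),('b',(95,-38,45),(172,140)),('b',(95,38,45),(142,345)),
('h',(45,-28,68),(368,225)),('h',(-50,-28,68),(577,262)),('h',(-50,28,68),(560,382)),('l',(-122,-11,-8.5),(730,322)),('l',(-122,11,-8.5),(720,380))]
P=[(get_image('scene'),(310,175),S),(get_image('top'),(300,190),Tp)]
def pt(k,q,v):
    x,y,yaw,lev,sh=v[:5]; q=np.array(q,float)
    if k in 'sb': q=Ro.from_euler('y',-sh).apply(q)+[55,0,12]
    if k=='l': q=Ro.from_euler('y',lev).apply(q)+[0,0,75]
    return Ro.from_euler('z',yaw).apply(q)+[x,y,0]
def res(v):
    r=[]
    for i,(p,o,L) in enumerate(P):
        for k,q,uv in L:
            r.append(proj(p,pt(k,q,v))-(np.array(uv)/6.4+o-.5)-v[5+2*i:7+2*i])
    return np.r_[np.concatenate(r),v[5:]/1.]
s=least_squares(res,[461,-266,1.33,0,.3]+[0]*4,loss='soft_l1')
print(np.round(s.x,3)); print(np.round(res(s.x)[:-4].reshape(-1,2),1).tolist())
# foot corners
E
python3 fit.py
python3 - <<'E'
from h import *
for n,cc in (('scene',(185,245,110,85)),('top',(165,210,92,75))):
    p=get_image(n); draw(p,[],cc,7,n+'_zf')
E
```

```text
[ 4.63256e+02 -2.67814e+02  1.31100e+00 -1.60000e-02  2.69000e-01
  3.88000e-01 -1.62000e-01 -3.76000e-01 -3.30000e-02]
[[0.1, -0.2], [-0.0, 0.6], [1.4, 1.4], [-0.7, -1.4], [-0.7, -0.7], [-0.3, -0.0], [0.8, 0.3], [0.0, -0.4], [-0.3, -0.2], [0.8, 0.4], [0.5, -0.2], [0.2, 0.5], [-0.2, 3.2], [0.2, -2.6], [-0.7, -0.4], [-0.3, -0.3], [-0.3, 0.3], [-0.2, 0.8], [0.4, -0.7]]
```

View pics/scene_zf.png

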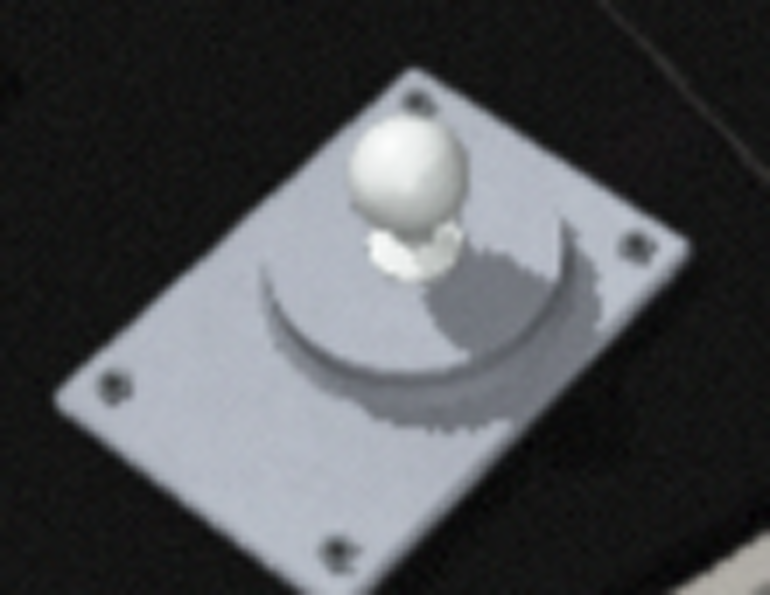

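View pics/top_zf.png

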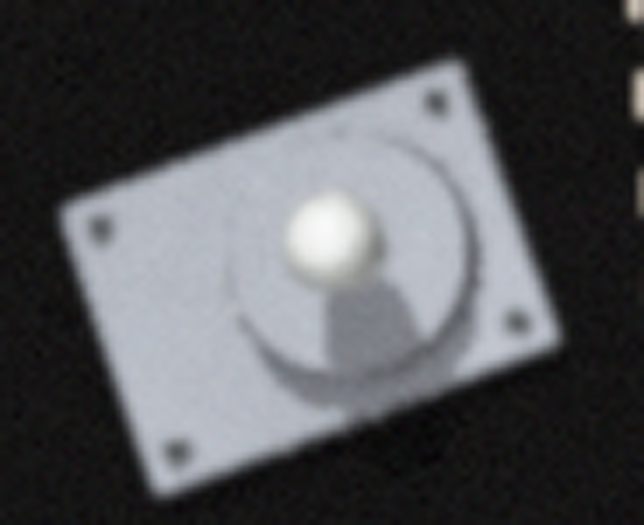

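```bash
cat > fitf.py <<'E'
from h import *
from scipy.optimize import least_squares
S=[((-70,-65,12),(413,68)),((-70,65,12),(690,243)),((110,-65,12),(57,395)),((0,0,68),(408,174)),((0,0,68),(408,174))]
Tp=[((-70,-65,12),(460,57)),((-70,65,12),(560,343)),((110,65,12),(157,497)),((110,-65,12),(62,208)),((0,0,68),(331,240)),((0,0,68),(331,240))]
P=[(get_image('scene'),(185,245),S),(get_image('top'),(165,210),Tp)]
def res(v):
    r=[]
    for i,(p,o,L) in enumerate(P):
        for q,uv in L:
            r.append(proj(p,T(v[0],v[1],0,v[2])([q])[0])-(np.array(uv)/7+o-.5)-v[3+2*i:5+2*i])
    return np.r_[np.concatenate(r),v[3:]]
s=least_squares(res,[478,184,1.85]+[0]*4,loss='soft_l1')
print(np.round(s.x,3)); print(np.round(res(s.x)[:-4].reshape(-1,2),1).tolist())
E
python3 fitf.py
```

```text
[ 4.79024e+02  1.81063e+02  1.85700e+00  3.11000e-01 -5.01000e-01
 -5.10000e-01 -9.00000e-03]
[[0.0, -1.0], [0.9, -0.2], [-1.2, -0.2], [0.2, 0.3], [0.2, 0.3], [-0.4, -0.2], [0.4, -0.2], [-0.4, 0.2], [-1.0, -0.1], [0.4, 0.2], [0.4, 0.2]]
```

step_arm(moves="0 0 0 0 -0.5 0 1;0 0 0 0 -0.95 0 1;0 0 0 0 -0.95 0 1;0 0 0 0 -0.95 0 1;0 0 0 0 -0.95 0 1;0 0 0 0 -0.95 0 1;0 0 0 0 -0.95 0 1;0 0 0 0 -0.95 0 1;0 0 0 0 -0.95 0 1;0 0 0 0 -0.875 0 1;0 0 0 0 0 0 1")

```text
clock: 3.0
eef_pos: [150.4, -632.4, 231.3]
tool_rot: [-1.571, -0.0, -0.26]
force: [-1.1, -0.2, 0.1]
width: 85.1
```

step_arm(moves="0.15 0.08 0.25 0 0 0 1;0.3 0.17 0.5 0 0 0 1;0.3 0.17 0.5 0 0 0 1;0.3 0.17 0.5 0 0 0 1;0.3 0.17 0.5 0 0 0 1;0.3 0.17 0.5 0 0 0 1;0.3 0.17 0.5 0 0 0 1;0.3 0.17 0.5 0 0 0 1;0.3 0.17 0.5 0 0 0 1;0.3 0.17 0.5 0 0 0 1;0.3 0.17 0.5 0 0 0 1;0.3 0.17 0.5 0 0 0 1;0.3 0.17 0.5 0 0 0 1;0.3 0.17 0.5 0 0 0 1;0.12 0.1 0.2 0 0 0 1;0 0 0 0 0 0 1")

```text
clock: 4.6
eef_pos: [442.6, -347.5, 111.3]
tool_rot: [-1.569, 0.001, -0.257]
force: [-0.5, -0.1, 0.0]
width: 85.5
```

```bash
cat >> h.py <<'E'
def goto(tgt,s=None):
    s=s or ctrl.read_state()
    R=Ro.from_euler('xyz',s['tool_rot']); d=R.inv().apply(np.asarray(tgt,float)-s['eef_pos'])
    print('pos',np.round(s['eef_pos'],1),'rot',np.round(s['tool_rot'],3),'F',np.round(s['force'],1),'shift mm',np.round(d,1),'units',np.round(d/50,3))
def c2w(v,P=(463.3,-267.8,0,1.311)): return T(*P)([v])[0]
E
python3 - <<'E'
from h import *
goto(c2w((-85,0,41)))
p=get_image('scene'); draw(p,[],(300,120,150,120),5,'s2')
E
```

```text
pos [ 442.6 -347.5  111.3] rot [-1.569e+00  1.000e-03 -2.570e-01] F [-0.5 -0.1  0. ] shift mm [-0.4 70.2 -2.7] units [-0.008  1.405 -0.054]
```

View pics/s2.png

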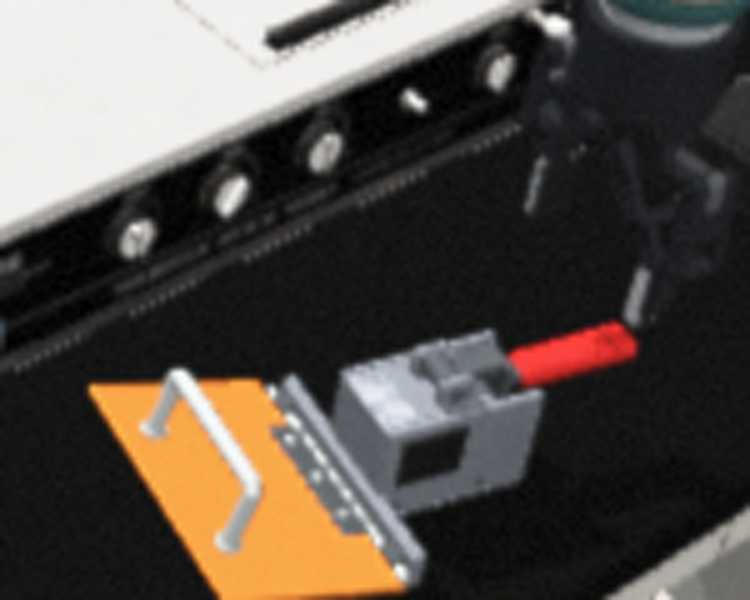

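step_arm(moves="0 0.25 -0.03 0 0 0 1;0 0.35 -0.02 0 0 0 1;0 0.35 0 0 0 0 1;0 0.3 0 0 0 0 1;0 0.15 0 0 0 0 1;0 0 0 0 0 0 1;0 0 0 0 0 0 0.3;0 0 0 0 0 0 0.1;0 0 0 0 0 0 0.1;0 0 0 0 0 0 0.1;0 0 0 0 0 0 0.1;0 0 0 0 0 0 0.1")

```text
clock: 5.85
eef_pos: [440.7, -352.6, 42.1]
tool_rot: [-1.571, 0.0, -0.259]
force: [-1.3, 0.4, 2.4]
width: 20.7
```

```bash
python3 - <<'E'
from h import *
st(); goto(c2w((-85,0,41)))
p=get_image('scene'); draw(p,[],(300,120,150,120),5,'s3')
E
```

```text
{'clock': 5.85, 'qpos': [0.724, 0.783, -0.155, 1.896, 0.238, 0.48, 0.142], 'eef_pos': [440.652, -352.551, 42.07], 'tool_rot': [-1.571, 0.0, -0.259], 'force': [-1.298, 0.402, 2.355], 'torque': [0.127, 0.152, 0.212], 'width': 20.654}
pos [ 440.7 -352.6   42.1] rot [-1.571  0.    -0.259] F [-1.3  0.4  2.4] shift mm [0.1 1.1 2.7] units [0.002 0.021 0.054]
```

View pics/s3.png

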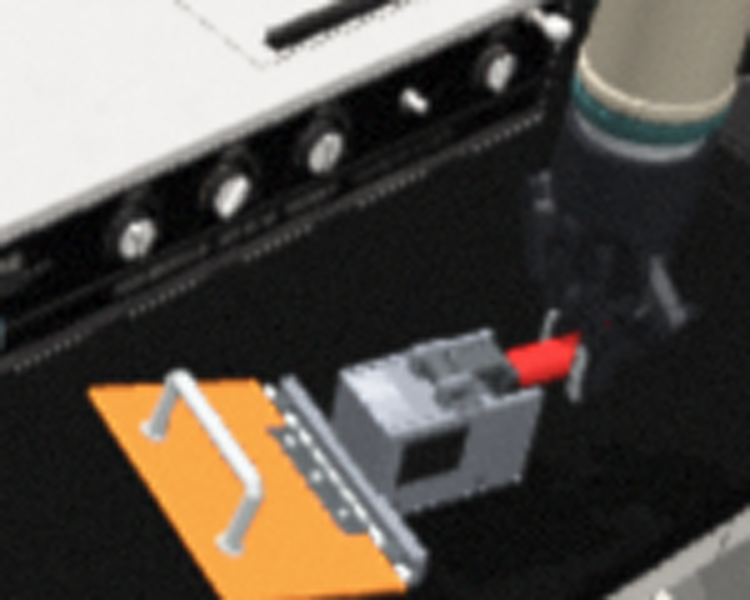

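step_arm(moves="0 -0.106 -0.036 -0.5 0 0 0.1;0 -0.106 -0.036 -0.5 0 0 0.1;0 -0.106 -0.036 -0.5 0 0 0.1;0 -0.106 -0.036 -0.5 0 0 0.1;0 -0.106 -0.036 -0.5 0 0 0.1;0 0 0 0 0 0 0.1")

```text
clock: 6.5
eef_pos: [440.1, -357.7, 69.9]
tool_rot: [-1.874, -0.0, -0.257]
force: [-1.4, -1.3, 2.9]
width: 21.1
```

step_arm(moves="0 -0.106 -0.036 -0.5 0 0 0.1;0 -0.106 -0.036 -0.5 0 0 0.1;0 -0.106 -0.036 -0.5 0 0 0.1;0 -0.106 -0.036 -0.5 0 0 0.1;0 -0.106 -0.036 -0.5 0 0 0.1;0 -0.106 -0.036 -0.5 0 0 0.1;0 -0.053 -0.018 -0.25 0 0 0.1;0 0 0 0 0 0 0.1")

```text
clock: 7.3
eef_pos: [440.3, -354.4, 105.5]
tool_rot: [-2.264, 0.001, -0.261]
force: [-1.1, -1.3, 7.4]
width: 20.8
```

```bash
python3 - <<'E'
from h import *
st()
p=get_image('scene'); draw(p,[],(300,120,150,120),5,'s4')
E
```

```text
{'clock': 7.3, 'qpos': [-0.208, 0.904, 0.681, 2.046, 0.513, 0.364, -0.488], 'eef_pos': [440.283, -354.353, 105.534], 'tool_rot': [-2.264, 0.001, -0.261], 'force': [-1.123, -1.311, 7.373], 'torque': [-0.218, -0.045, -0.098], 'width': 20.796}
```

View pics/s4.png

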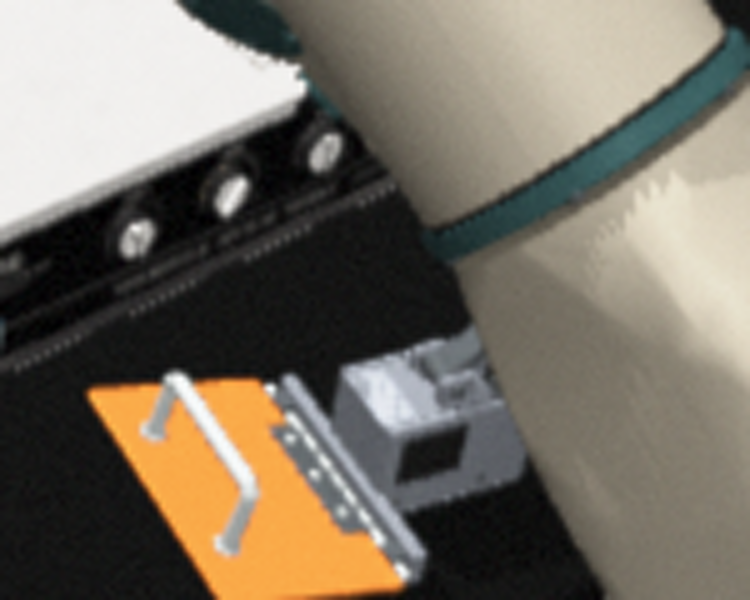

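step_arm(moves="0 0 0 0 0 0 0.5;0 0 0 0 0 0 1;0 0 0 0 0 0 1;0 0 0 0 0 0 1;0 -0.2 0 0 0 0 1;0 -0.4 0 0 0 0 1;0 -0.5 0 0 0 0 1;0 -0.5 0 0 0 0 1;0 -0.4 0 0 0 0 1;0 0 0 0 0 0 1")

```text
clock: 8.35
eef_pos: [459.4, -289.9, 183.5]
tool_rot: [-2.258, -0.004, -0.256]
force: [0.1, -0.0, 0.1]
width: 85.6
```

step_arm(moves="0 0 0 0.5 0 0 1;0 0 0 0.9 0 0 1;0 0 0 0.9 0 0 1;0 0 0 0.9 0 0 1;0 0 0 0.9 0 0 1;0 0 0 0.9 0 0 1;0 0 0 0.775 0 0 1;0 0 0 0 0 0 1")

```text
clock: 9.15
eef_pos: [454.0, -297.3, 181.9]
tool_rot: [-1.569, -0.0, -0.271]
force: [0.4, 1.0, -0.7]
width: 85.3
```

```bash
python3 - <<'E'
from h import *
s=st(); goto(c2w((15,0,130)))
for n in('scene','top'):
    p=get_image(n); draw(p,[],(300,120,150,120),5,n+'5')
    for t in ['coupler','socket','lever_pin','lever_grip','shield_hinge','pull_bar']:
        print(t,[(np.round(r['position'],0).tolist(),round(r['conf'],2)) for r in nets.place_of(p,t)[:1]])
E
```

```text
{'clock': 9.15, 'qpos': [0.493, 0.539, 0.053, 1.872, -0.044, 0.731, 0.301], 'eef_pos': [454.005, -297.26, 181.928], 'tool_rot': [-1.569, -0.0, -0.271], 'force': [0.4, 1.03, -0.698], 'torque': [-0.005, 0.031, 0.052], 'width': 85.254}
pos [ 454.  -297.3  181.9] rot [-1.569 -0.    -0.271] F [ 0.4  1.  -0.7] shift mm [ 0.9 52.  45.8] units [0.018 1.04  0.916]
coupler [([464.0, -266.0, 0.0], 0.55)]
socket [([462.0, -266.0, 38.0], 0.69)]
lever_pin [([461.0, -268.0, 76.0], 0.97)]
lever_grip [([444.0, -338.0, 116.0], 0.64)]
shield_hinge [([474.0, -213.0, 10.0], 0.95)]
pull_bar [([498.0, -138.0, 75.0], 0.81)]
coupler [([458.0, -272.0, 1.0], 0.91)]
socket [([463.0, -265.0, 39.0], 0.82)]
lever_pin [([467.0, -268.0, 74.0], 0.7)]
lever_grip []
shield_hinge [([476.0, -215.0, 13.0], 0.85)]
pull_bar [([499.0, -134.0, 78.0], 0.61)]
```

View pics/scene5.png

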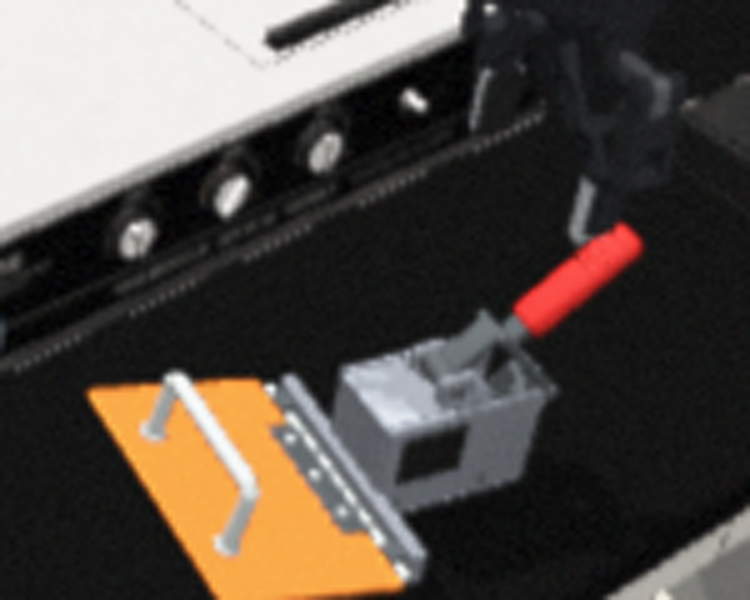

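View pics/top5.png

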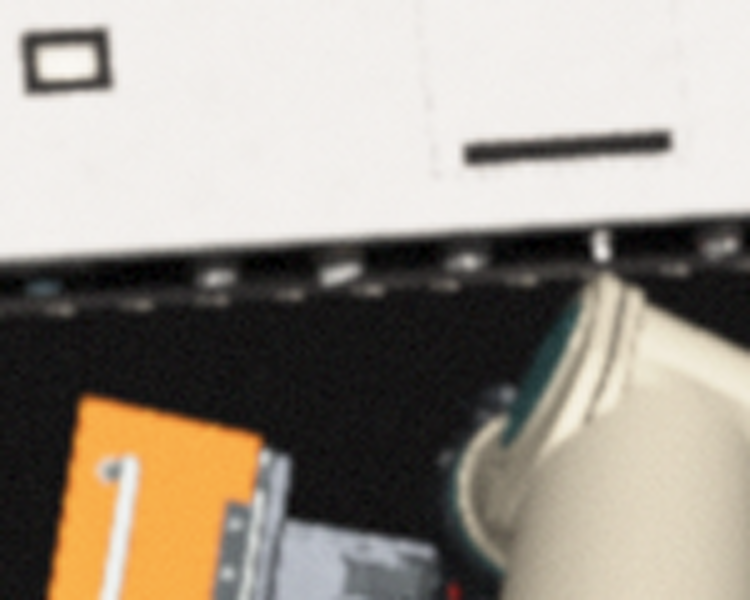

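step_arm(moves="0 0 0.2 0 -0.09 0 1;0.02 0 0.3 0 0 0 1;0 0 0.3 0 0 0 1;0 0 0.18 0 0 0 1;0 0.3 0 0 0 0 1;0 0.5 0 0 0 0 1;0 0.5 0 0 0 0 1;0 0.5 0 0 0 0 1;0 0.4 0 0 0 0 1;0 0 0 0 0 0 1")

```text
clock: 10.85
eef_pos: [468.8, -242.5, 70.0]
tool_rot: [-1.567, 0.005, -0.248]
force: [-1.0, 0.0, 0.5]
width: 85.2
```

```bash
python3 - <<'E'
from h import *
s=st(); goto(c2w((18,0,31)))
p=get_image('scene'); draw(p,[],(300,120,150,120),5,'s6')
E
```

```text
{'clock': 10.85, 'qpos': [0.405, 0.703, 0.033, 1.985, -0.055, 0.46, 0.231], 'eef_pos': [468.759, -242.486, 70.023], 'tool_rot': [-1.567, 0.005, -0.248], 'force': [-0.965, 0.009, 0.494], 'torque': [0.024, -0.011, 0.027], 'width': 85.238}
pos [ 468.8 -242.5   70. ] rot [-1.567  0.005 -0.248] F [-1.   0.   0.5] shift mm [ 1.3 39.  -8. ] units [ 0.027  0.78  -0.161]
```

View pics/s6.png

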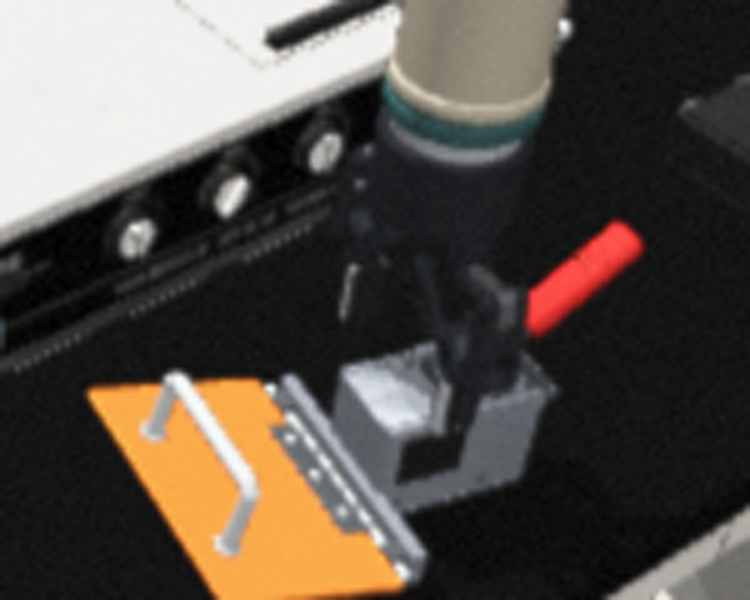

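step_arm(moves="0.03 0.1 -0.16 -0.03 0.1 -0.04 1;0 0.2 0 0 0 0 1;0 0.2 0 0 0 0 1;0 0.18 0 0 0 0 1;0 0.1 0 0 0 0 1;0 0 0 0 0 0 1")

```text
clock: 11.5
eef_pos: [469.3, -251.9, 32.2]
tool_rot: [-1.571, -0.003, -0.261]
force: [0.4, -0.6, 0.6]
width: 85.5
```

```bash
python3 - <<'E'
from h import *
s=st(); goto(c2w((18,0,31)))
E
```

```text
{'clock': 11.5, 'qpos': [0.421, 0.772, 0.03, 1.993, -0.058, 0.375, 0.235], 'eef_pos': [469.338, -251.94, 32.244], 'tool_rot': [-1.571, -0.003, -0.261], 'force': [0.374, -0.551, 0.602], 'torque': [-0.001, -0.016, -0.008], 'width': 85.489}
pos [ 469.3 -251.9   32.2] rot [-1.571 -0.003 -0.261] F [ 0.4 -0.6  0.6] shift mm [-1.8  1.2  1.1] units [-0.035  0.025  0.022]
```

step_arm(moves="-0.03 0.02 0 0 0 0 0.85;0 0 0 0 0 0 0.75;0 0 0 0 0 0 0.65;0 0 0 0 0 0 0.5;0 0 0 0 0 0 0.3;0 0 0 0 0 0 0.3;0 0 0 0 0 0 0.3;0 0 0 0 0 0 0.3")

```text
clock: 12.3
eef_pos: [467.7, -251.8, 32.6]
tool_rot: [-1.571, -0.004, -0.261]
force: [-1.4, 0.9, 5.8]
width: 55.3
```

```bash
python3 - <<'E'
from h import *
s=st(); goto(c2w((18,0,31)))
E
```

```text
{'clock': 12.3, 'qpos': [0.422, 0.77, 0.03, 1.997, -0.057, 0.372, 0.235], 'eef_pos': [467.749, -251.799, 32.646], 'tool_rot': [-1.571, -0.004, -0.261], 'force': [-1.403, 0.949, 5.761], 'torque': [0.215, 0.807, 0.133], 'width': 55.283}
pos [ 467.7 -251.8   32.6] rot [-1.571 -0.004 -0.261] F [-1.4  0.9  5.8] shift mm [-0.2  1.6  1.4] units [-0.004  0.033  0.028]
```

step_arm(moves="0 -0.05 0 0 0 0 0.3;0 -0.1 0 0 0 0 0.3;0 -0.15 0 0 0 0 0.3;0 -0.2 0 0 0 0 0.3;0 -0.25 0 0 0 0 0.3;0 -0.3 0 0 0 0 0.3;0 -0.3 0 0 0 0 0.3;0 -0.3 0 0 0 0 0.3;0 -0.3 0 0 0 0 0.3;0 -0.2 0 0 0 0 0.3;0 -0.1 0 0 0 0 0.3;0 0 0 0 0 0 0.3")

```text
clock: 13.5
eef_pos: [468.2, -251.9, 145.4]
tool_rot: [-1.572, -0.006, -0.261]
force: [0.3, -0.1, -8.8]
width: 55.1
```

```bash
python3 - <<'E'
from h import *
s=st()
for n in('scene','top'):
    p=get_image(n); draw(p,[],(290,100,150,120),5,n+'7')
    for t in ['coupler','socket','shield_hinge','pull_bar']:
        print(t,[(np.round(r['position'],0).tolist(),round(r['conf'],2)) for r in nets.place_of(p,t)[:1]])
E
```

```text
{'clock': 13.5, 'qpos': [0.407, 0.577, 0.05, 1.94, -0.048, 0.619, 0.227], 'eef_pos': [468.213, -251.923, 145.44], 'tool_rot': [-1.572, -0.006, -0.261], 'force': [0.319, -0.09, -8.751], 'torque': [0.049, -0.02, -0.042], 'width': 55.136}
coupler [([465.0, -269.0, 112.0], 0.64)]
socket [([465.0, -264.0, 150.0], 0.96)]
shield_hinge [([472.0, -210.0, 126.0], 0.82)]
pull_bar [([500.0, -139.0, 186.0], 0.69)]
coupler [([463.0, -269.0, 116.0], 0.61)]
socket [([463.0, -266.0, 148.0], 0.74)]
shield_hinge [([479.0, -214.0, 123.0], 0.68)]
pull_bar [([498.0, -135.0, 190.0], 0.64)]
```

View pics/scene7.png

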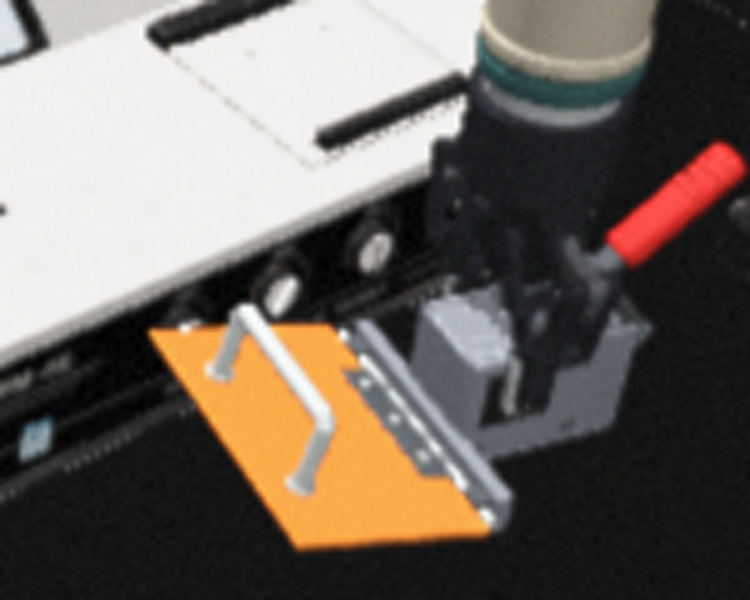

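View pics/top7.png

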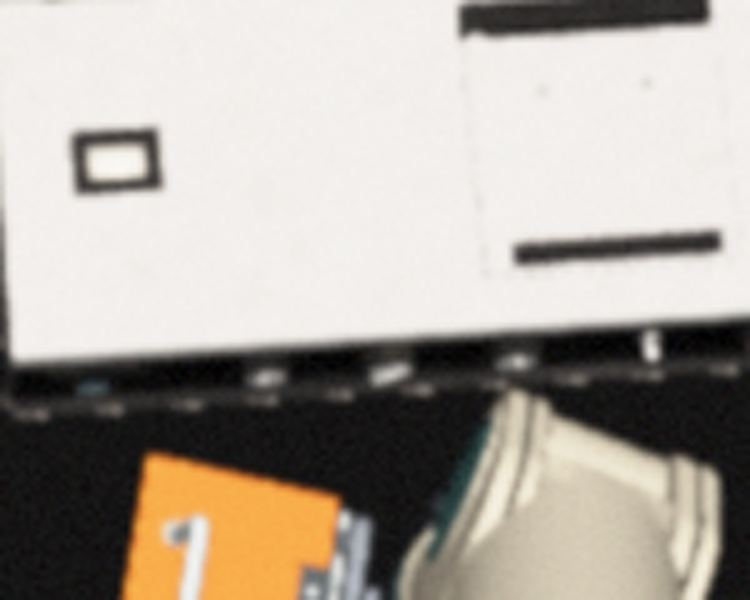

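step_arm(moves="-0.038 0 0.15 0 0 0 0.3;-0.076 0 0.3 0 0 0 0.3;-0.114 0 0.45 0 0 0 0.3;-0.139 0 0.55 0 0 0 0.3;-0.139 0 0.55 0 0 0 0.3;-0.139 0 0.55 0 0 0 0.3;-0.139 0 0.55 0 0 0 0.3;-0.139 0 0.55 0 0 0 0.3;-0.139 0 0.55 0 0 0 0.3;-0.139 0 0.55 0 0 0 0.3;-0.139 0 0.55 0 0 0 0.3;-0.139 0 0.55 0 0 0 0.3;-0.139 0 0.55 0 0 0 0.3;-0.139 0 0.55 0 0 0 0.3;-0.139 0 0.55 0 0 0 0.3;-0.114 0 0.45 0 0 0 0.3;-0.088 0 0.35 0 0 0 0.3;-0.063 0 0.25 0 0 0 0.3;-0.04 0 0.16 0 0 0 0.3;0 0 0 0 0 0 0.3")

```text
clock: 16.0
eef_pos: [473.7, 198.9, 143.9]
tool_rot: [-1.571, -0.005, -0.259]
force: [0.2, 0.3, -9.3]
width: 55.2
```

step_arm(moves="0 0 0 0 -0.2 0 0.3;0 0 0 0 -0.4 0 0.3;0 0 0 0 -0.6 0 0.3;0 0 0 0 -0.6 0 0.3;0 0 0 0 -0.6 0 0.3;0 0 0 0 -0.6 0 0.3;0 0 0 0 -0.6 0 0.3;0 0 0 0 -0.5 0 0.3;0 0 0 0 -0.3 0 0.3;0 0 0 0 -0.15 0 0.3;0 0 0 0 0 0 0.3;0 0 0 0 0 0 0.3")

```text
clock: 17.2
eef_pos: [474.1, 197.1, 143.8]
tool_rot: [-1.574, -0.004, 0.284]
force: [0.5, -0.3, -8.2]
width: 55.0
```

```bash
python3 - <<'E'
from h import *
s=st(); goto((474.3,197.3,145))
for n,c in(('scene',(150,130,200,150)),('top',(120,150,200,150))):
    p=get_image(n); draw(p,[],c,4,n+'8')
    for t in ['coupler','socket','shield_hinge','pull_bar','ball','lever_pin','lever_grip']:
        print(t,[(np.round(r['position'],0).tolist(),round(r['conf'],2)) for r in nets.place_of(p,t)[:1]])
E
```

```text
{'clock': 17.2, 'qpos': [-0.433, 0.56, -0.026, 1.985, 0.032, 0.594, -0.198], 'eef_pos': [474.083, 197.053, 143.849], 'tool_rot': [-1.574, -0.004, 0.284], 'force': [0.462, -0.318, -8.194], 'torque': [0.027, 0.034, -0.038], 'width': 55.011}
pos [474.1 197.1 143.8] rot [-1.574 -0.004  0.284] F [ 0.5 -0.3 -8.2] shift mm [ 0.3 -1.2  0.2] units [ 0.006 -0.023  0.003]
coupler [([478.0, 183.0, 114.0], 0.94)]
socket [([477.0, 180.0, 149.0], 0.79)]
shield_hinge [([459.0, 237.0, 121.0], 0.69)]
pull_bar [([438.0, 310.0, 188.0], 0.9)]
ball [([476.0, 184.0, 66.0], 0.71)]
lever_pin [([477.0, 184.0, 187.0], 0.97)]
lever_grip [([475.0, 181.0, 69.0], 0.46)]
coupler [([477.0, 177.0, 111.0], 0.65)]
socket [([479.0, 187.0, 150.0], 0.89)]
shield_hinge [([476.0, 180.0, 113.0], 0.31)]
pull_bar [([436.0, 314.0, 190.0], 0.77)]
ball [([473.0, 183.0, 67.0], 0.81)]
lever_pin [([442.0, 315.0, 189.0], 0.67)]
lever_grip [([499.0, 110.0, 226.0], 0.62)]
```

View pics/scene8.png

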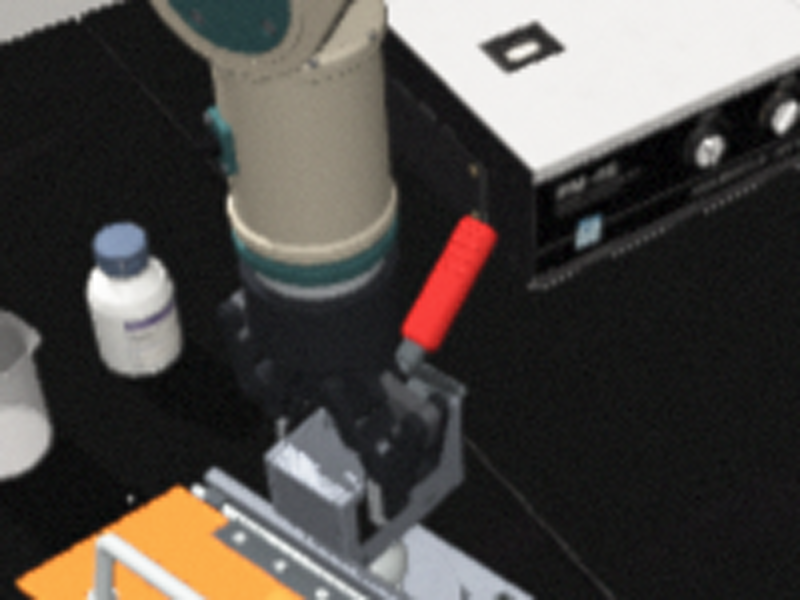

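View pics/top8.png

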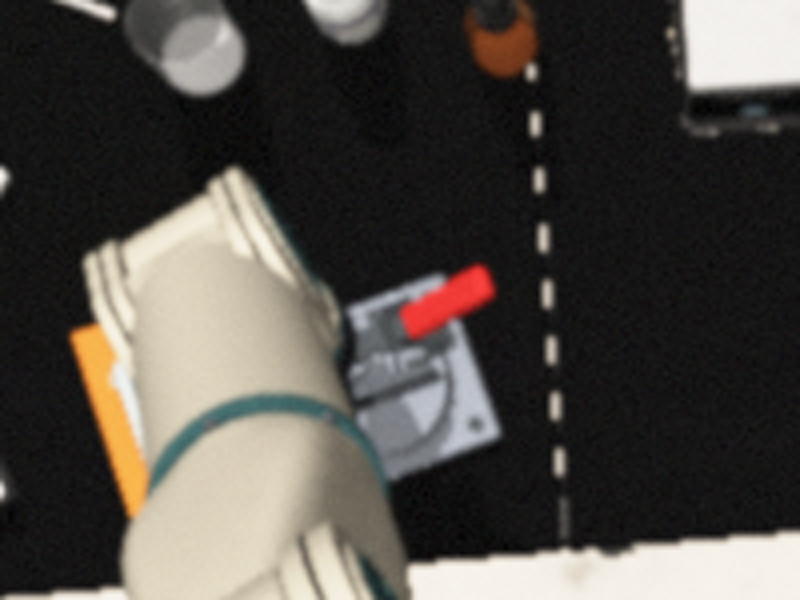

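```bash
python3 - <<'E'
from h import *
s=ctrl.read_state()
u=np.array([np.cos(1.855),np.sin(1.855)]); o=s['eef_pos'][:2]-16.5*u; print(o)
p=get_image('scene'); draw(p,[(T(o[0],o[1],111.2,1.855),coup(.7,.27),(0,255,0)),(T(479,181.2,0,1.857),footE(),(255,255,0))],(150,180,150,120),5.3,'s9')
E
```

```text
[478.68220547 181.52405453]
```

View pics/s9.png

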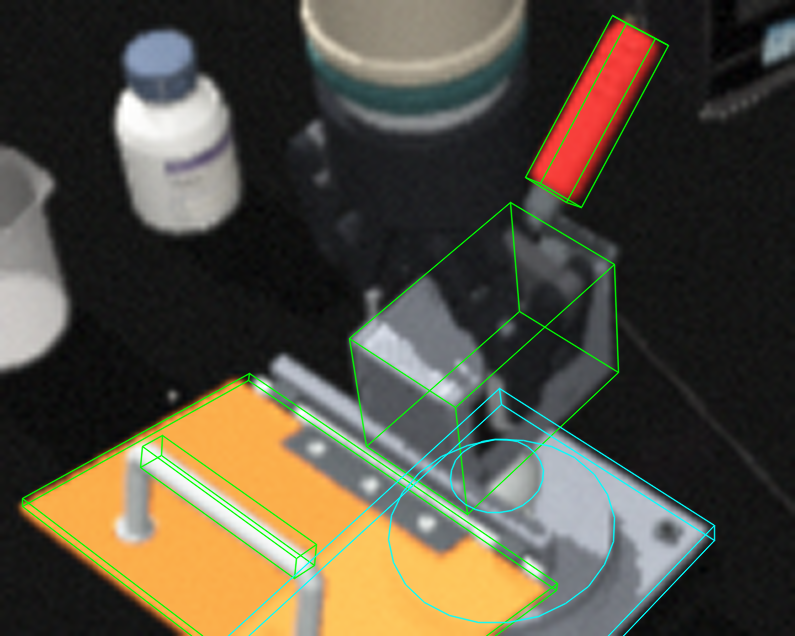

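step_arm(moves="0 0.1 0 0 -0.02 0 0.3;0 0.15 0 0 0 0 0.3;0 0.15 0 0 0 0 0.3;0 0.1 0 0 0 0 0.3;0 0.08 0 0 0 0 0.3;0 0.08 0 0 0 0 0.3;0 0.08 0 0 0 0 0.3;0 0 0 0 0 0 0.3")

```text
clock: 18.85
eef_pos: [473.9, 197.2, 106.3]
tool_rot: [-1.574, -0.003, 0.287]
force: [-1.2, -0.2, -8.5]
width: 55.3
```

```bash
python3 - <<'E'
from h import *
s=st(); goto((474.2,197.1,63))
p=get_image('scene'); draw(p,[],(150,180,150,120),5.3,'s10')
E
```

```text
{'clock': 18.85, 'qpos': [-0.435, 0.623, -0.024, 2.011, 0.037, 0.506, -0.2], 'eef_pos': [473.937, 197.174, 106.348], 'tool_rot': [-1.574, -0.003, 0.287], 'force': [-1.206, -0.155, -8.533], 'torque': [0.07, 0.077, 0.041], 'width': 55.33}
pos [473.9 197.2 106.3] rot [-1.574 -0.003  0.287] F [-1.2 -0.2 -8.5] shift mm [ 0.1 43.3 -0. ] units [ 0.002  0.867 -0.   ]
```

View pics/s10.png

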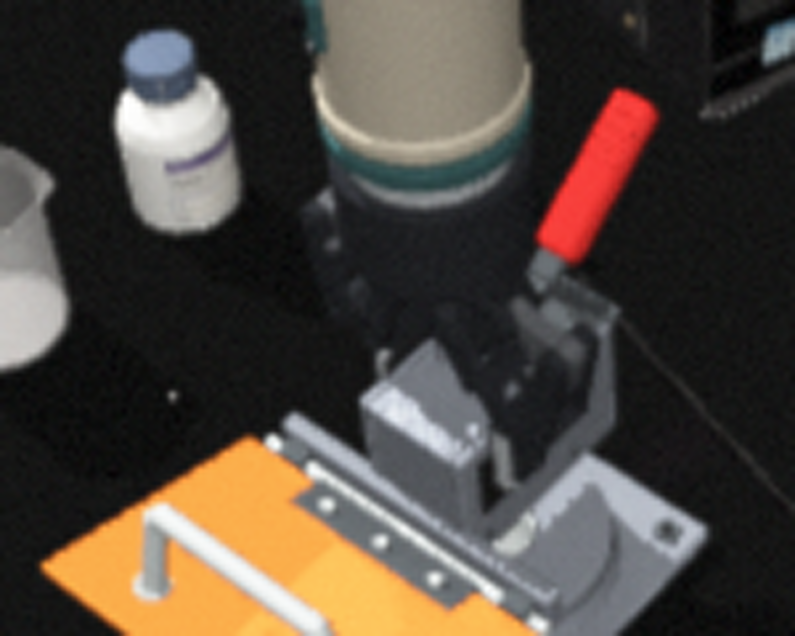

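step_arm(moves="0 0.08 0 0 0 0 0.3;0 0.08 0 0 0 0 0.3;0 0.08 0 0 0 0 0.3;0 0.08 0 0 0 0 0.3;0 0.08 0 0 0 0 0.3;0 0 0 0 0 0 0.3")

```text
clock: 19.5
eef_pos: [473.9, 197.1, 86.2]
tool_rot: [-1.574, -0.003, 0.287]
force: [-0.2, -0.0, -8.2]
width: 55.5
```

step_arm(moves="0 0.08 0 0 0 0 0.3;0 0.08 0 0 0 0 0.3;0 0.05 0 0 0 0 0.3;0 0.05 0 0 0 0 0.3;0 0 0 0 0 0 0.3")

```text
clock: 20.0
eef_pos: [474.2, 197.1, 73.5]
tool_rot: [-1.574, -0.003, 0.287]
force: [-0.2, -0.1, -8.7]
width: 55.3
```

step_arm(moves="0 0.06 0 0 0 0 0.3;0 0.05 0 0 0 0 0.3;0 0.04 0 0 0 0 0.3;0 0.03 0 0 0 0 0.3;0 0 0 0 0 0 0.3")

```text
clock: 20.5
eef_pos: [474.3, 197.2, 64.6]
tool_rot: [-1.574, -0.004, 0.287]
force: [0.1, -0.6, -7.7]
width: 55.2
```

step_arm(moves="0 0.02 0 0 0 0 0.3;0 0 0 0 0 0 0.3")

```text
clock: 20.7
eef_pos: [474.5, 197.2, 63.8]
tool_rot: [-1.574, -0.004, 0.287]
force: [0.1, 0.5, -9.0]
width: 55.0
```

step_arm(moves="0 0.02 0 0 0 0 0.3;0 0 0 0 0 0 0.3")

```text
clock: 20.9
eef_pos: [474.4, 197.3, 62.9]
tool_rot: [-1.574, -0.004, 0.287]
force: [0.1, -0.0, -8.2]
width: 55.3
```

step_arm(moves="0 0.02 0 0 0 0 0.3;0 0 0 0 0 0 0.3")

```text
clock: 21.1
eef_pos: [474.4, 197.1, 62.6]
tool_rot: [-1.574, -0.004, 0.287]
force: [-0.7, -1.5, 3.0]
width: 55.3
```

step_arm(moves="0 0 0 0 0 0 0.3;0 0 0 0 0 0 0.7;0 0 0 0 0 0 0.8;0 0 0 0 0 0 1;0 0 0 0 0 0 1;0 0 0 0 0 0 1")

```text
clock: 21.7
eef_pos: [474.6, 197.3, 61.9]
tool_rot: [-1.574, -0.004, 0.287]
force: [1.4, 0.0, 0.6]
width: 85.5
```

step_arm(moves="0 -0.2 0 0 0 0 1;0 -0.4 0 0 0 0 1;0 -0.6 0 0 0 0 1;0 -0.6 0 0 0 0 1;0 -0.6 0 0 0 0 1;0 -0.4 0 0 0 0 1;0 -0.2 0 0 0 0 1;0 0 0 0 0 0 1")

```text
clock: 22.5
eef_pos: [474.5, 197.8, 213.3]
tool_rot: [-1.573, -0.007, 0.287]
force: [0.6, 0.3, -1.0]
width: 84.9
```

```bash
python3 - <<'E'
from h import *
s=st()
p=get_image('scene'); draw(p,[(T(479,181.3,30,1.857),coup(.7,.27),(0,255,0))],(150,180,150,120),5.3,'s11')
p2=get_image('top'); draw(p2,[],(150,180,150,120),5.3,'t11')
for q in (p,p2):
    for t in ['coupler','socket','shield_hinge','pull_bar','lever_pin','lever_grip']:
        print(t,[(np.round(r['position'],0).tolist(),round(r['conf'],2)) for r in nets.place_of(q,t)[:1]])
E
```

```text
{'clock': 22.5, 'qpos': [-0.43, 0.455, -0.031, 1.919, 0.025, 0.762, -0.189], 'eef_pos': [474.492, 197.798, 213.338], 'tool_rot': [-1.573, -0.007, 0.287], 'force': [0.59, 0.252, -0.954], 'torque': [0.026, -0.029, -0.036], 'width': 84.913}
coupler [([480.0, 182.0, 32.0], 0.85)]
socket [([477.0, 179.0, 69.0], 0.78)]
shield_hinge [([458.0, 240.0, 42.0], 0.92)]
pull_bar [([443.0, 308.0, 106.0], 0.79)]
lever_pin [([475.0, 184.0, 106.0], 0.68)]
lever_grip [([504.0, 110.0, 146.0], 0.57)]
coupler [([478.0, 176.0, 31.0], 0.65)]
socket [([480.0, 184.0, 65.0], 0.94)]
shield_hinge [([477.0, 184.0, 71.0], 0.71)]
pull_bar [([480.0, 181.0, 106.0], 0.34)]
lever_pin [([483.0, 179.0, 103.0], 0.71)]
lever_grip [([500.0, 109.0, 148.0], 0.82)]
```

View pics/s11.png

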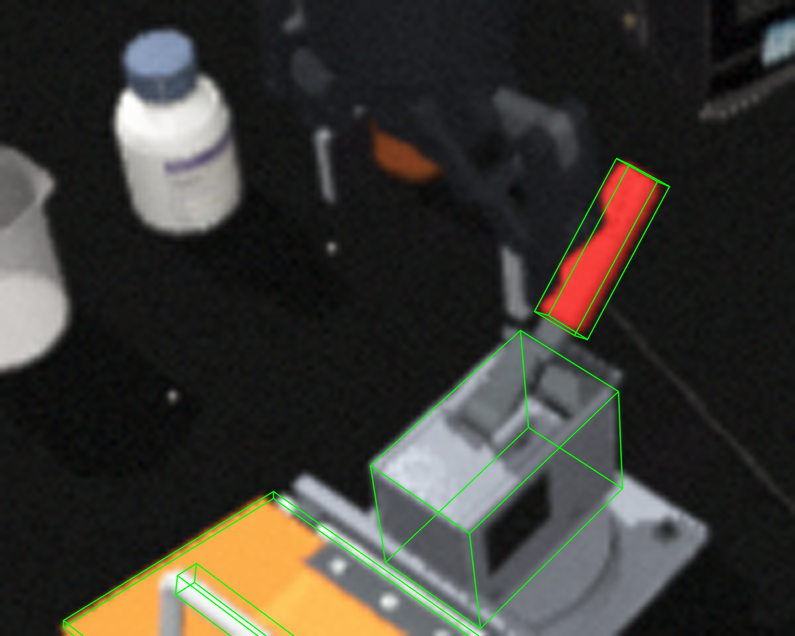

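View pics/t11.png

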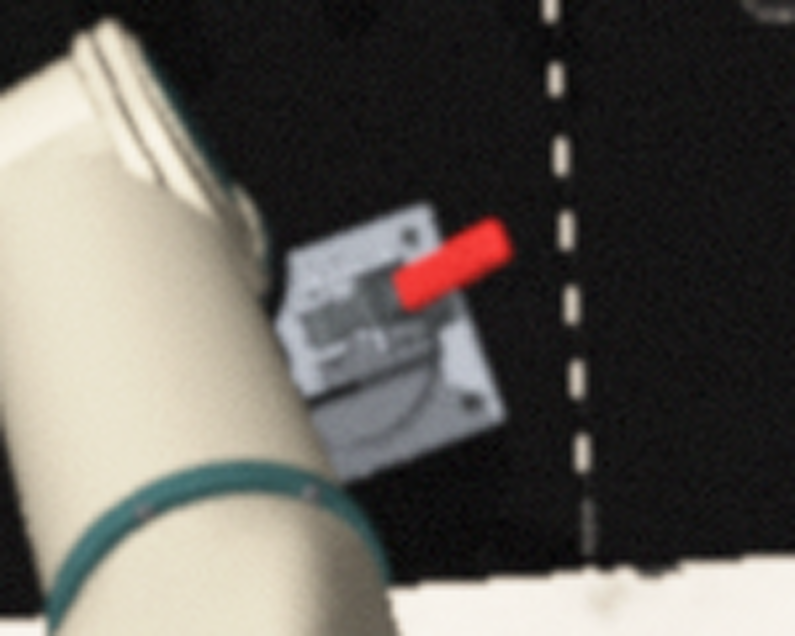

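```bash
python3 - <<'E'
from h import *
goto(c2w((-75,0,180),(479,181.3,30,1.857)))
E
```

```text
pos [473.8 197.5 211.8] rot [-1.574 -0.004  0.287] F [ 0.6 -0.   0.1] shift mm [  0.4   2.1 -92. ] units [ 0.007  0.042 -1.839]
```

step_arm(moves="0 0 -0.15 0 0 0 0.5;0 0 -0.3 0 0 0 0;0 0 -0.35 0 0 0 0;0 0 -0.35 0 0 0 0;0 0 -0.35 0 0 0 0;0 0 -0.23 0 0 0 0;0 0 -0.11 0 0 0 0;0 0.2 0 0 0 0 0;0 0.3 0 0 0 0 0;0 0.2 0 0 0 0 0;0 0.1 0 0 0 0 0;0 0 0 0 0 0 0")

```text
clock: 24.4
eef_pos: [499.3, 109.6, 171.2]
tool_rot: [-1.574, -0.002, 0.288]
force: [-0.6, -0.5, 0.1]
width: -0.1
```

```bash
python3 - <<'E'
from h import *
goto(c2w((-75,0,66.5),(479,181.3,30,1.857)))
p=get_image('scene'); draw(p,[],(200,150,150,120),5.3,'s12')
E
```

```text
pos [499.3 109.6 171.2] rot [-1.574 -0.002  0.288] F [-0.6 -0.5  0.1] shift mm [ 0.6 74.8 -0.2] units [ 0.012  1.495 -0.005]
```

View pics/s12.png

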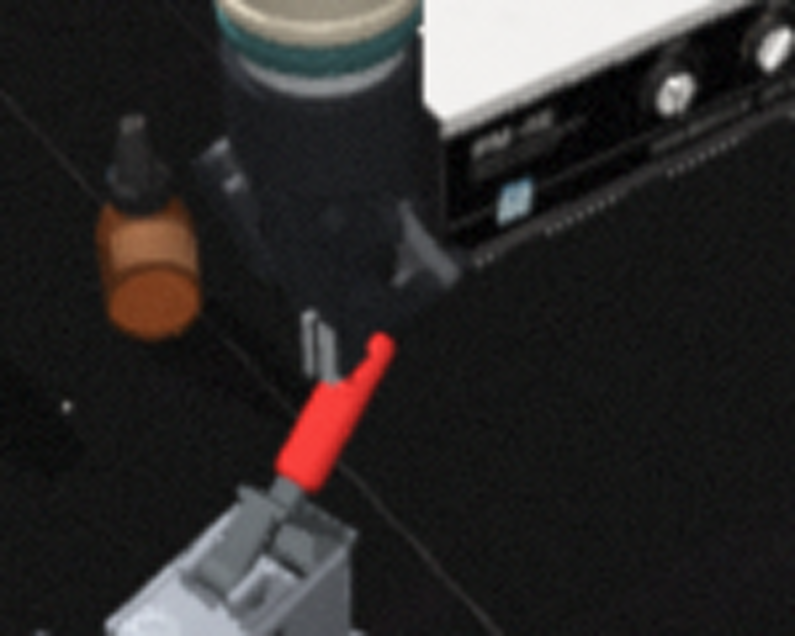

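Closed fingers hover just over the red grip (about pixel 320,370 in the crop). Pressing down.

step_arm(moves="0 0.1 0 0 0 0 0;0 0.12 0 0 0 0 0;0 0.12 0 0 0 0 0;0 0.12 0 0 0 0 0;0 0.12 0 0 0 0 0;0 0.12 0 0 0 0 0;0 0 0 0 0 0 0")

```text
clock: 25.15
eef_pos: [499.6, 109.0, 136.2]
tool_rot: [-1.574, -0.002, 0.287]
force: [0.2, 0.0, -0.1]
width: 0.2
```

step_arm(moves="0 0.12 0 0 0 0 0;0 0.12 0 0 0 0 0;0 0.12 0 0 0 0 0;0 0.12 0 0 0 0 0;0 0.1 0 0 0 0 0;0 0 0 0 0 0 0")

```text
clock: 25.75
eef_pos: [499.7, 109.0, 107.3]
tool_rot: [-1.574, -0.002, 0.287]
force: [0.6, -0.4, -0.2]
width: -0.2
```

```bash
python3 - <<'E'
from h import *
p=get_image('scene'); draw(p,[],(200,150,150,120),5.3,'s13')
E
```

```text
(no output)
```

View pics/s13.png

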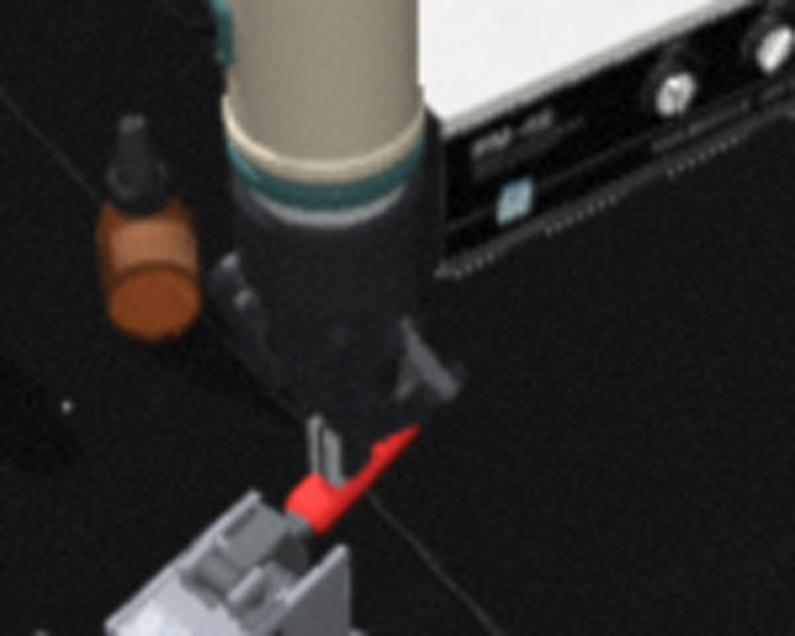

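Lever is following down. Continue to the stop.

step_arm(moves="0 0.08 0 0 0 0 0;0 0.06 0 0 0 0 0;0 0.03 0 0 0 0 0;0 0 0 0 0 0 0")

```text
clock: 26.2
eef_pos: [500.2, 109.0, 99.4]
tool_rot: [-1.574, -0.003, 0.287]
force: [-0.2, 0.5, 0.0]
width: -0.2
```

step_arm(moves="0 0.03 0 0 0 0 0;0 0 0 0 0 0 0")

```text
clock: 26.4
eef_pos: [500.3, 109.0, 98.1]
tool_rot: [-1.574, -0.004, 0.287]
force: [0.5, 0.4, 0.3]
width: 0.0
```

step_arm(moves="0 0.03 0 0 0 0 0;0 0 0 0 0 0 0")

```text
clock: 26.6
eef_pos: [500.4, 109.1, 96.6]
tool_rot: [-1.574, -0.004, 0.287]
force: [0.3, -0.1, 0.7]
width: 0.1
```

step_arm(moves="0 0.02 0 0 0 0 0;0 0 0 0 0 0 0")

```text
clock: 26.8
eef_pos: [500.6, 109.0, 96.3]
tool_rot: [-1.574, -0.004, 0.287]
force: [-1.1, -0.4, 8.6]
width: 0.4
```

step_arm(moves="0 -0.2 0 0 0 0 0;0 -0.4 0 0 0 0 0;0 -0.5 0 0 0 0 0;0 -0.5 0 0 0 0 0.5;0 -0.5 0 0 0 0 0.5;0 -0.3 0 0 0 0 0.5;0 0 0 0 -0.4 0 0.5;0 0 0 0 -0.8 0 0.5;0 0 0 0 -0.95 0 0.5;0 0 0 0 -0.95 0 0.5;0 0 0 0 -0.95 0 0.5;0 0 0 0 -0.95 0 0.5;0 0 0 0 -0.95 0 0.5;0 0 0 0 -0.95 0 0.5;0 0 0 0 -0.95 0 0.5;0 0 0 0 -0.95 0 0.5;0 0 0 0 -0.95 0 0.5;0 0 0 0 -0.95 0 0.5;0 0 0 0 -0.95 0 0.5;0 0 0 0 -0.95 0 0.5")

```text
clock: 28.8
eef_pos: [499.7, 109.0, 216.1]
tool_rot: [-1.575, 0.003, 1.804]
force: [-0.3, 0.0, 0.0]
width: 42.3
```

step_arm(moves="0 0 0 0 -0.49 0 0.5;0 0 0 0 0 0 0.5")

```text
clock: 29.0
eef_pos: [499.7, 108.9, 215.9]
tool_rot: [-1.575, 0.003, 1.858]
force: [-0.3, 0.2, 0.1]
width: 42.4
```

```bash
python3 - <<'E'
from h import *
st()
C=(479,181.3,30,1.857)
p=get_image('scene'); draw(p,[],(140,180,160,130),5,'s14'); draw(p,[(T(*C),coup(0,.27),(0,255,0))],(140,180,160,130),5,'s14o')
p2=get_image('top'); draw(p2,[],(140,170,160,130),5,'t14')
for q in (p,p2):
    for t in ['coupler','shield_hinge','pull_bar','lever_pin','lever_grip']:
        print(t,[(np.round(r['position'],0).tolist(),round(r['conf'],2)) for r in nets.place_of(q,t)[:1]])
for sh in(.27,.3): print(c2w((55+95*np.cos(sh)-42*np.sin(sh),0,12+95*np.sin(sh)+42*np.cos(sh)),C))
E
```

```text
{'clock': 29.0, 'qpos': [0.052, 0.482, -0.465, 1.912, 0.296, 0.811, 1.285], 'eef_pos': [499.746, 108.943, 215.931], 'tool_rot': [-1.575, 0.003, 1.858], 'force': [-0.264, 0.247, 0.104], 'torque': [-0.018, 0.034, 0.02], 'width': 42.429}
coupler [([478.0, 180.0, 32.0], 0.69)]
shield_hinge [([461.0, 242.0, 41.0], 0.6)]
pull_bar [([440.0, 310.0, 106.0], 0.87)]
lever_pin [([478.0, 180.0, 103.0], 0.71)]
lever_grip [([506.0, 100.0, 90.0], 0.9)]
coupler [([474.0, 175.0, 32.0], 0.9)]
shield_hinge [([464.0, 234.0, 44.0], 0.6)]
pull_bar [([439.0, 311.0, 109.0], 0.62)]
lever_pin [([481.0, 181.0, 104.0], 0.41)]
lever_grip []
[440.78746431 311.14959571 107.81786413]
[441.35502426 309.22097654 110.19855218]
```

View pics/s14o.png

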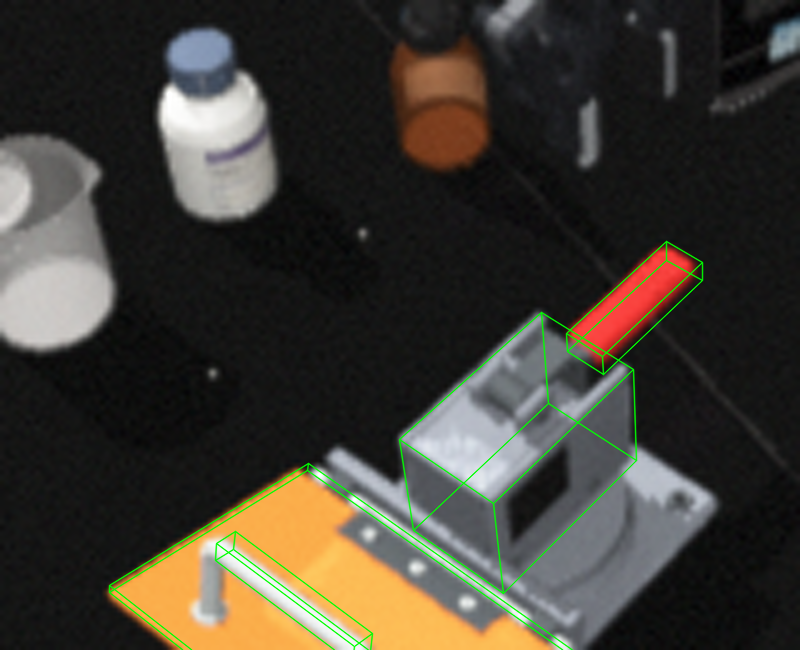

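View pics/t14.png

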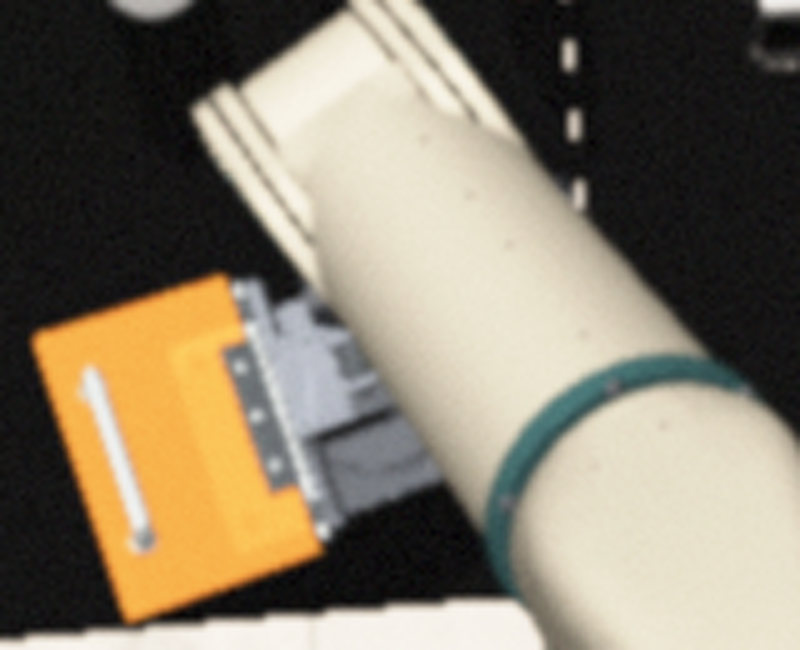

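step_arm(moves="0.15 0 0 0 0 0 0.5;0.3 0 0 0 0 0 0.5;0.45 0 0 0 0 0 0.5;0.5 0 0 0 0 0 0.5;0.5 0 0 0 0 0 0.5;0.5 0 0 0 0 0 0.5;0.5 0 0 0 0 0 0.5;0.5 0 0 0 0 0 0.5;0.4 0 0 0 0 0 0.5;0.25 0.2 0 0 0 0 0.5;0.15 0.3 0 0 0 0 0.5;0 0.3 0 0 0 0 0.5;0 0.1 0 0 0 0 0.5;0 0 0 0 0 0 0.5")

```text
clock: 31.0
eef_pos: [439.6, 311.0, 169.5]
tool_rot: [-1.573, 0.003, 1.859]
force: [-0.0, 0.6, 0.2]
width: 42.6
```

```bash
python3 - <<'E'
from h import *
goto((440.8,310.5,94))
p=get_image('scene'); draw(p,[],(120,180,160,130),5,'s15')
E
```

```text
pos [439.6 311.  169.5] rot [-1.573  0.003  1.859] F [-0.   0.6  0.2] shift mm [-0.6 75.5 -0.9] units [-0.012  1.51  -0.018]
```

View pics/s15.png

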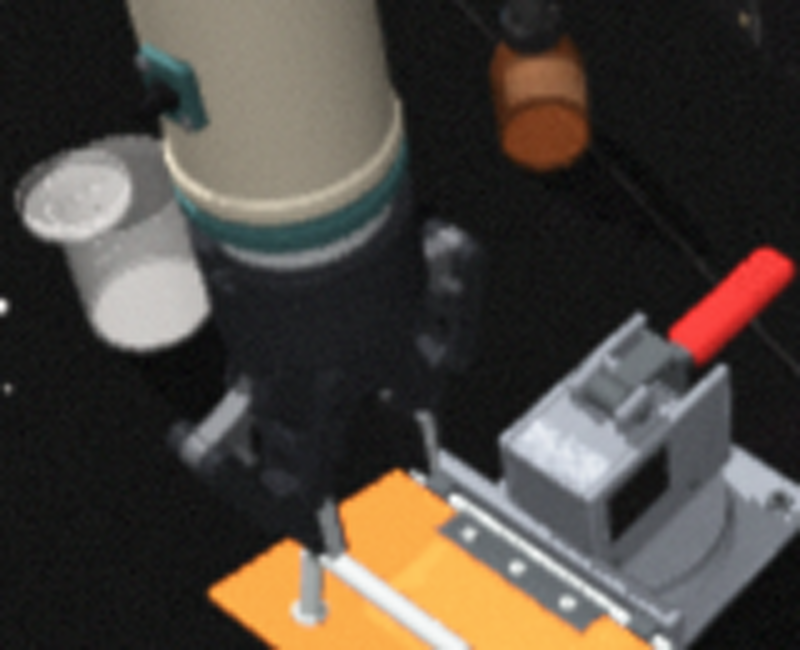

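step_arm(moves="-0.01 0.2 -0.02 0 0 0 0.5;0 0.3 0 0 0 0 0.5;0 0.3 0 0 0 0 0.5;0 0.3 0 0 0 0 0.5;0 0.25 0 0 0 0 0.5;0 0.13 0 0 0 0 0.5;0 0 0 0 0 0 0.5")

```text
clock: 31.75
eef_pos: [441.7, 309.9, 95.3]
tool_rot: [-1.573, 0.004, 1.858]
force: [0.2, -0.7, 0.2]
width: 42.6
```

```bash
python3 - <<'E'
from h import *
goto((440.8,310.5,94))
p=get_image('scene'); draw(p,[],(100,220,160,130),5,'s16')
p=get_image('top'); draw(p,[],(100,180,160,130),5,'t16')
E
```

```text
pos [441.7 309.9  95.3] rot [-1.573  0.004  1.858] F [ 0.2 -0.7  0.2] shift mm [0.8 1.3 0.7] units [0.016 0.025 0.013]
```

View pics/s16.png

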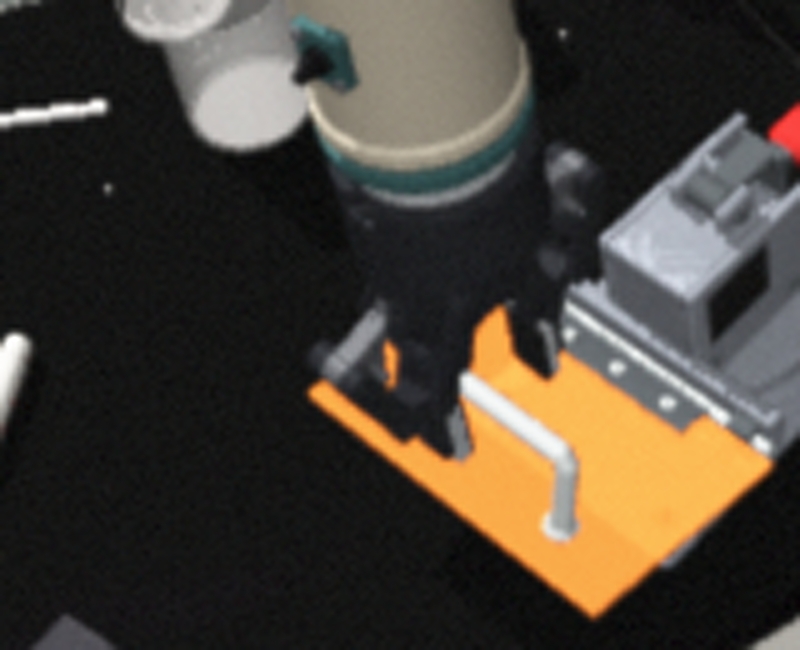

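step_arm(moves="0 0 0 0 0 0 0.35;0 0 0 0 0 0 0.25;0 0 0 0 0 0 0.15;0 0 0 0 0 0 0.05;0 0 0 0 0 0 0;0 0 0 0 0 0 0;0 0 0 0 0 0 0")

```text
clock: 32.55
eef_pos: [442.1, 312.3, 96.8]
tool_rot: [-1.577, 0.0, 1.859]
force: [-1.0, 4.8, 4.9]
width: 7.5
```

```bash
python3 - <<'E'
from h import *
s=st()
u=np.array([np.cos(1.857),np.sin(1.857)])
e=s['eef_pos']; print('coupler x of TCP',(e[:2]-[479,181.3])@u, 'z',e[2]-30)
E
```

```text
{'clock': 32.55, 'qpos': [-0.43, 0.688, -0.363, 1.938, 0.426, 0.585, 0.783], 'eef_pos': [442.102, 312.344, 96.763], 'tool_rot': [-1.577, 0.0, 1.859], 'force': [-1.04, 4.804, 4.861], 'torque': [1.138, 0.327, 0.007], 'width': 7.498}
coupler x of TCP 136.12976943118812 z 66.7625828914152
```

```bash
python3 - <<'E'
import numpy as np
ph=np.linspace(.674,1.987,21)
x=103.87*np.cos(ph);z=103.87*np.sin(ph)
print('; '.join(f"{a/50:.3f} {-b/50:.3f}" for a,b in zip(np.diff(x),np.diff(z))))
E
```

```text
-0.089 -0.104; -0.095 -0.098; -0.101 -0.091; -0.107 -0.084; -0.112 -0.077; -0.117 -0.070; -0.122 -0.062; -0.125 -0.054; -0.129 -0.045; -0.131 -0.037; -0.133 -0.028; -0.135 -0.019; -0.136 -0.010; -0.136 -0.001; -0.136 0.008; -0.135 0.016; -0.134 0.025; -0.132 0.034; -0.130 0.043; -0.126 0.051
```

step_arm(moves="-0.089 -0.104 0 0 0 0 0;-0.095 -0.098 0 0 0 0 0;-0.101 -0.091 0 0 0 0 0;-0.107 -0.084 0 0 0 0 0;-0.112 -0.077 0 0 0 0 0;0 0 0 0 0 0 0")

```text
clock: 33.15
eef_pos: [449.0, 289.1, 120.4]
tool_rot: [-1.578, -0.001, 1.859]
force: [-4.3, 5.8, 10.6]
width: 7.5
```

```bash
python3 - <<'E'
from h import *
s=st()
u=np.array([np.cos(1.857),np.sin(1.857)])
e=s['eef_pos']; print('coupler x of TCP',(e[:2]-[479,181.3])@u, 'z',e[2]-30)
p=get_image('scene'); draw(p,[],(100,180,180,150),4.4,'s17')
E
```

```text
{'clock': 33.15, 'qpos': [-0.366, 0.645, -0.392, 1.944, 0.407, 0.623, 0.839], 'eef_pos': [448.961, 289.119, 120.398], 'tool_rot': [-1.578, -0.001, 1.859], 'force': [-4.345, 5.796, 10.553], 'torque': [1.345, 0.816, 0.03], 'width': 7.484}
coupler x of TCP 111.91323684825734 z 90.3982681918334
```

View pics/s17.png

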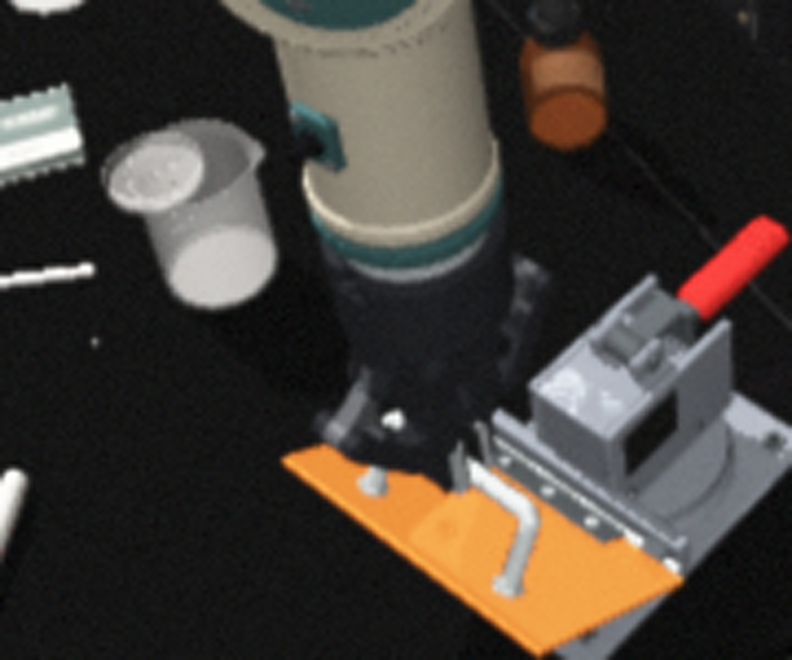

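step_arm(moves="-0.103 -0.095 0 0 0 0 0;-0.122 -0.062 0 0 0 0 0;-0.125 -0.054 0 0 0 0 0;-0.129 -0.045 0 0 0 0 0;-0.131 -0.037 0 0 0 0 0;0 0 0 0 0 0 0")

```text
clock: 33.8
eef_pos: [457.8, 259.7, 135.7]
tool_rot: [-1.578, -0.001, 1.859]
force: [-4.4, 4.6, 15.9]
width: 7.2
```

step_arm(moves="-0.133 -0.028 0 0 0 0 0;-0.135 -0.019 0 0 0 0 0;-0.136 -0.01 0 0 0 0 0;-0.136 -0.001 0 0 0 0 0;0 0 0 0 0 0 0")

```text
clock: 34.3
eef_pos: [466.3, 230.8, 137.9]
tool_rot: [-1.577, 0.003, 1.857]
force: [-1.6, 1.0, 12.8]
width: 7.2
```

```bash
python3 - <<'E'
from h import *
s=st()
u=np.array([np.cos(1.857),np.sin(1.857)])
e=s['eef_pos']; print('coupler x of TCP',(e[:2]-[479,181.3])@u, 'z',e[2]-30)
p=get_image('scene'); draw(p,[],(130,160,180,150),4.4,'s18')
E
```

```text
{'clock': 34.3, 'qpos': [-0.238, 0.605, -0.414, 1.966, 0.399, 0.645, 0.948], 'eef_pos': [466.335, 230.782, 137.941], 'tool_rot': [-1.577, 0.003, 1.857], 'force': [-1.629, 1.016, 12.755], 'torque': [0.209, 0.191, 0.042], 'width': 7.201}
coupler x of TCP 51.04438134033934 z 107.94093051441857
```

View pics/s18.png

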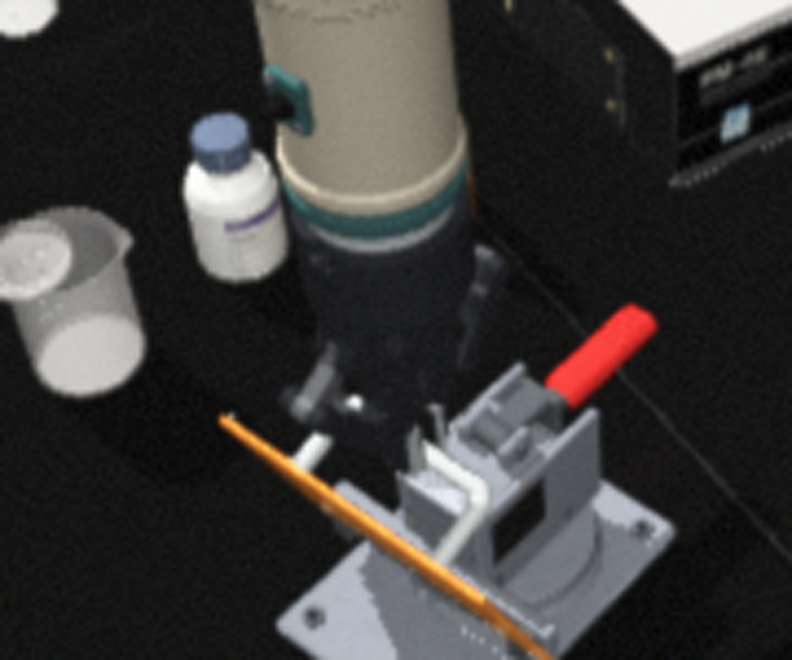

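step_arm(moves="-0.13 -0.012 0 0 0 0 0;-0.13 0.012 0 0 0 0 0;-0.13 0.025 0 0 0 0 0;-0.13 0.034 0 0 0 0 0;0 0 0 0 0 0 0")

```text
clock: 34.85
eef_pos: [473.5, 204.6, 133.5]
tool_rot: [-1.575, 0.004, 1.856]
force: [2.0, 1.2, 2.0]
width: 7.0
```

```bash
python3 - <<'E'
from h import *
s=st()
u=np.array([np.cos(1.857),np.sin(1.857)])
e=s['eef_pos']; print('coupler x of TCP',(e[:2]-[479,181.3])@u, 'z',e[2]-30)
p=get_image('scene'); draw(p,[],(150,160,150,120),5.2,'s19')
for t in ['shield_hinge','pull_bar']:
        print(t,[(np.round(r['position'],0).tolist(),round(r['conf'],2)) for r in nets.place_of(p,t)[:1]])
E
```

```text
{'clock': 34.85, 'qpos': [-0.188, 0.608, -0.412, 1.98, 0.407, 0.631, 0.99], 'eef_pos': [473.482, 204.613, 133.484], 'tool_rot': [-1.575, 0.004, 1.856], 'force': [1.963, 1.217, 2.012], 'torque': [0.229, -0.437, 0.005], 'width': 6.979}
coupler x of TCP 23.922806740283587 z 103.48448425458938
shield_hinge [([462.0, 238.0, 42.0], 0.78)]
pull_bar [([471.0, 199.0, 141.0], 0.8)]
```

View pics/s19.png

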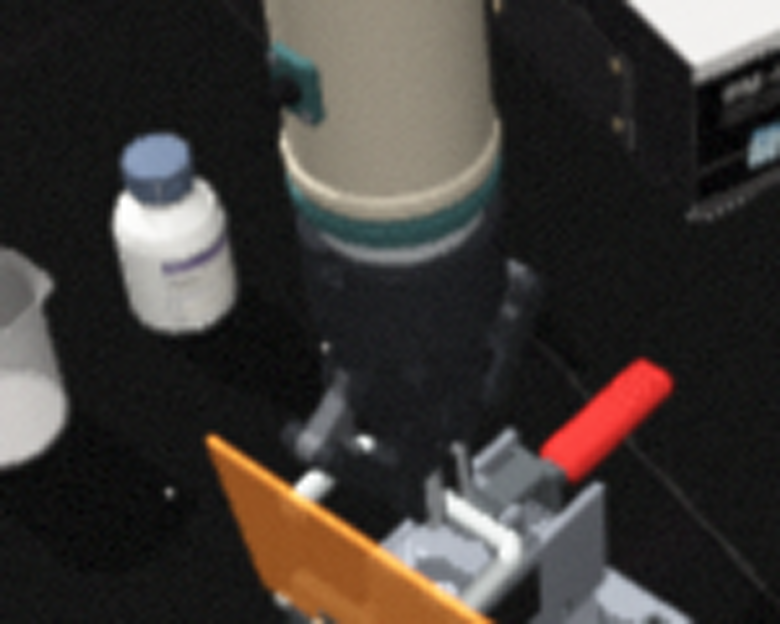

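step_arm(moves="-0.11 0.037 0 0 0 0 0;-0.11 0.045 0 0 0 0 0;0 0 0 0 0 0 0;0 0 0 0 0 0 0")

```text
clock: 35.4
eef_pos: [475.9, 195.2, 129.4]
tool_rot: [-1.575, 0.004, 1.858]
force: [3.0, 0.7, -0.4]
width: 7.0
```

```bash
python3 - <<'E'
from h import *
s=st()
u=np.array([np.cos(1.857),np.sin(1.857)])
e=s['eef_pos']; print('coupler x of TCP',(e[:2]-[479,181.3])@u, 'z',e[2]-30)
p=get_image('scene'); draw(p,[(T(479,181.3,30,1.857),coup(0,1.571),(0,255,0))],(150,160,150,120),5.2,'s20')
E
```

```text
{'clock': 35.4, 'qpos': [-0.17, 0.613, -0.41, 1.986, 0.413, 0.621, 1.004], 'eef_pos': [475.921, 195.206, 129.436], 'tool_rot': [-1.575, 0.004, 1.858], 'force': [2.969, 0.703, -0.394], 'torque': [0.157, -0.648, 0.01], 'width': 6.995}
coupler x of TCP 14.209951685703269 z 99.43569592586496
```

View pics/s20.png

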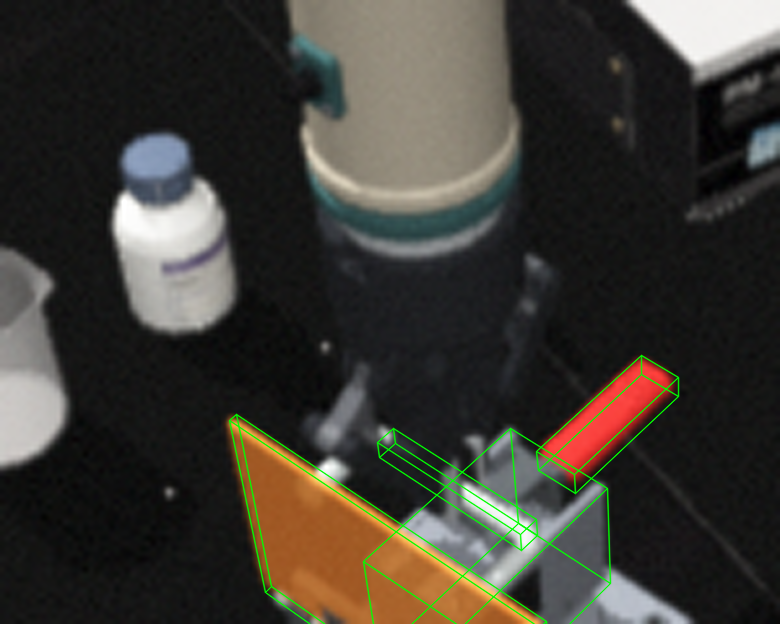

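step_arm(moves="-0.026 0.01 0 0 0 0 0;0 0 0 0 0 0 0;0 0 0 0 0 0 0.15;0 0 0 0 0 0 0.25;0 0 0 0 0 0 0.4;0 0 0 0 0 0 0.4;0 -0.15 0 0 0 0 0.4;0 -0.3 0 0 0 0 0.4;0 -0.5 0 0 0 0 0.4;0 -0.5 0 0 0 0 0.4;0 -0.5 0 0 0 0 0.4;0 -0.3 0 0 0 0 0.4;0 -0.1 0 0 0 0 0.4;0 0 0 0 0 0 0.4")

```text
clock: 36.85
eef_pos: [475.8, 194.5, 247.3]
tool_rot: [-1.576, 0.003, 1.858]
force: [1.0, 0.1, -1.8]
width: 34.0
```

step_arm(moves="-0.2 0 0 0 0 0 0.4;-0.4 0 0 0 0 0 0.4;-0.5 0 0 0 0 0 0.4;-0.5 0 0 0 0 0 0.4;-0.5 0 0 0 0 0 0.4;-0.5 0 0 0 0 0 0.4;-0.5 0 0 0 0 0 0.4;-0.5 0 0 0 0 0 0.4;-0.4 0 0 0 0 0 0.4;-0.2 0 0 0 0 0 0.4;0 0 0 0 0 0 0.4")

```text
clock: 37.95
eef_pos: [534.7, -8.9, 246.2]
tool_rot: [-1.573, 0.003, 1.855]
force: [-0.8, 0.9, -0.4]
width: 34.4
```

```bash
python3 - <<'E'
from h import *
s=st()
C=(479,181.3,30,1.857)
p=get_image('scene'); draw(p,[],(150,200,150,115),5.2,'s21');draw(p,[(T(*C),coup(0,1.571),(0,255,0))],(150,200,150,115),5.2,'s21o')
p2=get_image('top'); draw(p2,[(T(*C),coup(0,1.571),(0,255,0))],(140,180,120,90),6.6,'t21'); save(p2,'t21f')
for q in (p,p2):
    for t in ['coupler','shield_hinge','pull_bar','lever_pin','lever_grip','beaker','white_bottle','amber_bottle']:
        print(t,[(np.round(r['position'],0).tolist(),round(r['conf'],2)) for r in nets.place_of(q,t)[:1]])
E
```

```text
{'clock': 37.95, 'qpos': [0.295, 0.479, -0.487, 1.814, 0.279, 0.914, 1.538], 'eef_pos': [534.696, -8.883, 246.21], 'tool_rot': [-1.573, 0.003, 1.855], 'force': [-0.808, 0.95, -0.389], 'torque': [-0.03, 0.022, -0.013], 'width': 34.416}
coupler []
shield_hinge [([462.0, 236.0, 44.0], 0.78)]
pull_bar [([477.0, 193.0, 137.0], 0.83)]
lever_pin [([475.0, 185.0, 106.0], 0.93)]
lever_grip [([506.0, 101.0, 90.0], 0.77)]
beaker [([748.0, 311.0, -1.0], 0.82)]
white_bottle [([778.0, 191.0, -1.0], 0.8)]
amber_bottle [([734.0, 73.0, -7.0], 0.69)]
coupler [([476.0, 177.0, 33.0], 0.65)]
shield_hinge [([462.0, 234.0, 42.0], 0.93)]
pull_bar [([474.0, 192.0, 138.0], 0.73)]
lever_pin [([484.0, 180.0, 106.0], 0.63)]
lever_grip [([503.0, 99.0, 92.0], 0.81)]
beaker [([743.0, 312.0, -1.0], 0.76)]
white_bottle [([773.0, 191.0, 2.0], 0.73)]
amber_bottle [([731.0, 77.0, 2.0], 0.66)]
```

View pics/s21.png

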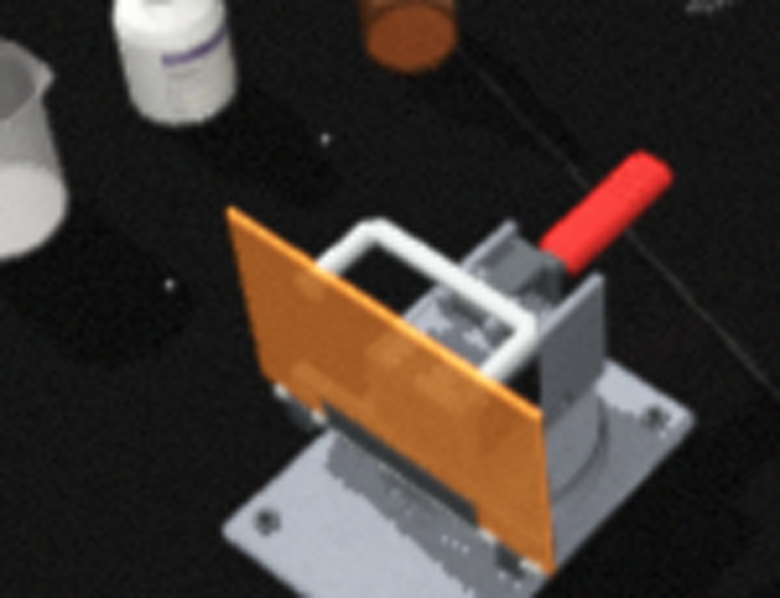

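View pics/s21o.png

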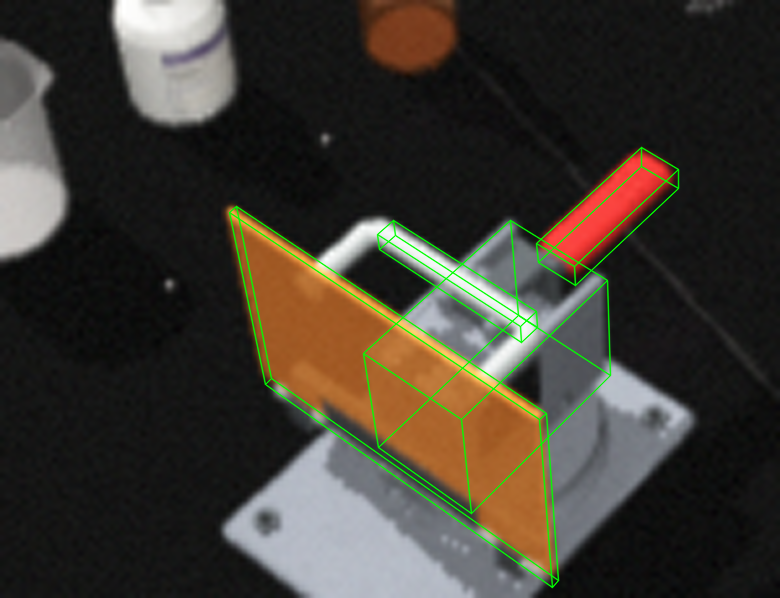

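View pics/t21.png

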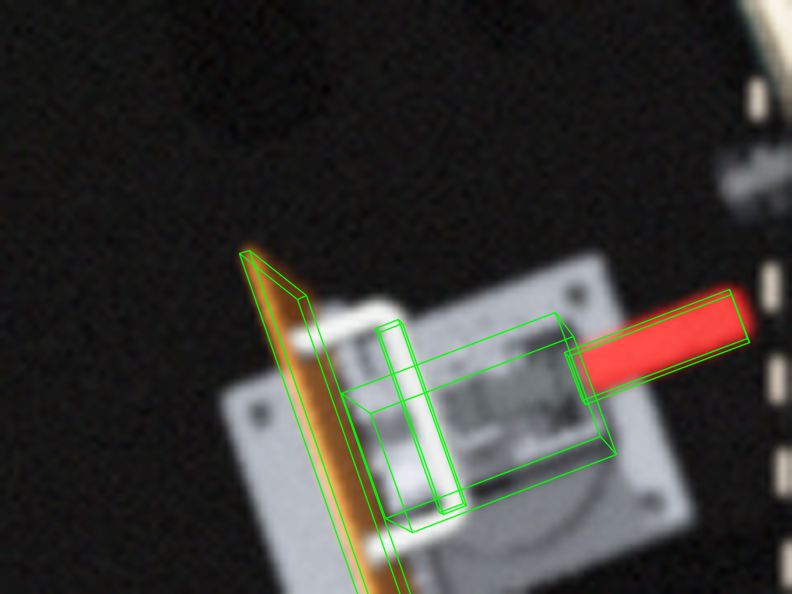

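```bash
python3 - <<'E'
from h import *
print(ctrl.finish_job())
E
```

```text
the job is handed in; nothing more can be done
None
```

The splash guard is set up on the foot beside the photometer. The coupler is seated and locked, the shield stands upright, and I handed the job in at about 38 s.

- **Lever raised:** I pinched the red grip and turned it up to about 0.69 rad with the coupler still on the bench.
- **Coupler seated:** I lowered it over the ball without resistance until it touched the deck. Contact came at the expected height of 30 mm, and I released it there. It lies along the foot's x axis with the shield over the long end.
- **Lever locked:** I pressed it down to its stop. The finger tips ended at z = 96.3 mm (96.5 expected) with about 9 N of push.
- **Shield raised:** I folded it up by the pull bar. The force on the tool peaked at about 16 N on the way up.

**Last checks:**
- With the arm clear, the model overlays matched both camera pictures within a few mm.
- The pull bar was found at about (475, 193, 137) mm, where upright would be (475, 194, 137), so the shield is within roughly 1–2° of vertical.
- The lever grip was found at z = 90–92 mm, where fully down would be 90.
- The beaker and both bottles were found within about 5 mm of where they started, which is the networks' accuracy.
- No check failed. One reading disagreed: the scene camera's network did not find the coupler in the last picture, though the top camera's network did.

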